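Clear away the dreidel game

TASK

Clear up after the game: pull the drawer unit's tray fully out, then use the scraper block to wipe every gold coin off the unit's top panel into the tray - do not touch coins on the panel with the gripper fingers - and shut the tray fully. Put the scraper back upright in the middle of its mat, and lay each dreidel down in a well of its own in the caddy. Leave the menorah, the cup and the steel dish where they are.

Things in the scene. Friction and masses are not known exactly. Their poses are not given: they have to be found in the camera images.
- unit: Low translucent drawer unit at the left end of the ledge, fixed, 160 deep (its x) x 200 wide (its y) x 85 mm high; origin: centre of its underside, z up. Its top is a flat white panel; blue rims 10 mm high and 14 mm wide run along the two side edges (y = +-86 to +-100 mm); front (x = -80 mm) and back (x = +80 mm) edges of the panel are open. Its tray slides out of the front, towards the unit's own -x.
- panel (a point): Centre of the unit's white top panel, on its surface, 85 mm above the ledge; axes as the unit's.
- tray (a joint): How far the tray is pulled out, in m: 0 shut, 0.10 fully out; moves along the unit's -x; light friction (about 1.5 N), stays where left. It may start up to 12 mm out.
- tray_floor (a point): Point on the inner floor of the blue translucent tray (8 mm above the ledge), moving with it; axes as the unit's. Inside, the tray reaches from x = -80 to +66 mm and y = +-90 mm from here; side walls 48 mm above this floor, front plate 64 mm. Under the panel there are 69 mm above the floor. Fully out, 100 mm of the tray's length lie open before the panel's front edge.
- tray_handle (a point): Middle of the tray's blue handle bar: a round bar of 10 mm diameter, 90 mm long along the unit's y, 54 mm above the ledge, 40 mm out in front of the tray's front plate (bar axis to plate face); can be pinched across (along the unit's x) from above. The front plate is 72 mm high above the ledge.
- coin0: Loose gold play coin, a disc of 38 mm diameter, 7 mm thick, 20 g, starting flat on the unit's white panel (may be absent); origin: centre of its underside.
- coin1: Loose gold play coin, a disc of 38 mm diameter, 7 mm thick, 20 g, starting flat on the unit's white panel (may be absent); origin: centre of its underside.
- coin2: Loose gold play coin, a disc of 38 mm diameter, 7 mm thick, 20 g, starting flat on the unit's white panel (may be absent); origin: centre of its underside.
- coin3: Loose gold play coin, a disc of 38 mm diameter, 7 mm thick, 20 g, starting flat on the unit's white panel (may be absent); origin: centre of its underside.
- coin4: Loose gold play coin, a disc of 38 mm diameter, 7 mm thick, 20 g, starting flat on the unit's white panel (may be absent); origin: centre of its underside.
- coin5: Loose gold play coin, a disc of 38 mm diameter, 7 mm thick, 20 g, starting flat on the unit's white panel (may be absent); origin: centre of its underside.
- scraper: Scraper block, 0.22 kg: orange base 60 (x) x 110 (y) x 20 mm high, with a grey grip rib on top 26 (x) x 80 (y) mm, from 20 to 60 mm height, to be pinched along x; origin: centre of its underside. Starts on its mat.
- mat: Black mat, fixed, 90 (x) x 150 (y) x 4 mm thick, the scraper's place; origin: centre of its underside.
- dreidel0: Silicone dreidel lying on a flat side (may be absent): square body 40 x 40 x 40 mm, a 12 mm thick stem 20 mm long at +x, a pointed tip 16 mm long at -x, 60 g; origin: centre of the square body (20 mm above what it lies on), x along its spinning axis.
- dreidel1: Silicone dreidel lying on a flat side (may be absent): square body 40 x 40 x 40 mm, a 12 mm thick stem 20 mm long at +x, a pointed tip 16 mm long at -x, 60 g; origin: centre of the square body (20 mm above what it lies on), x along its spinning axis.
- dreidel2: Silicone dreidel lying on a flat side (may be absent): square body 40 x 40 x 40 mm, a 12 mm thick stem 20 mm long at +x, a pointed tip 16 mm long at -x, 60 g; origin: centre of the square body (20 mm above what it lies on), x along its spinning axis.
- dreidel3: Silicone dreidel lying on a flat side (may be absent): square body 40 x 40 x 40 mm, a 12 mm thick stem 20 mm long at +x, a pointed tip 16 mm long at -x, 60 g; origin: centre of the square body (20 mm above what it lies on), x along its spinning axis.
- well0 (a point): Centre of the floor of one well (4 mm above the ledge) of the fixed yellow and blue caddy, 224 x 164 x 20 mm high, two wells by two. Each well is 100 (x) x 70 (y) mm inside; walls 8 mm thick stand 16 mm above the floor; a dreidel fits lying along x, one to a well. x, y along the caddy's sides, z up.
- well1 (a point): Centre of the floor of one well (4 mm above the ledge) of the fixed yellow and blue caddy, 224 x 164 x 20 mm high, two wells by two. Each well is 100 (x) x 70 (y) mm inside; walls 8 mm thick stand 16 mm above the floor; a dreidel fits lying along x, one to a well. x, y along the caddy's sides, z up.
- well2 (a point): Centre of the floor of one well (4 mm above the ledge) of the fixed yellow and blue caddy, 224 x 164 x 20 mm high, two wells by two. Each well is 100 (x) x 70 (y) mm inside; walls 8 mm thick stand 16 mm above the floor; a dreidel fits lying along x, one to a well. x, y along the caddy's sides, z up.
- well3 (a point): Centre of the floor of one well (4 mm above the ledge) of the fixed yellow and blue caddy, 224 x 164 x 20 mm high, two wells by two. Each well is 100 (x) x 70 (y) mm inside; walls 8 mm thick stand 16 mm above the floor; a dreidel fits lying along x, one to a well. x, y along the caddy's sides, z up.
- menorah: Bystander: painted ceramic menorah, 50 (x) x 200 (y) x 101 mm high, loose; origin: centre of its underside.
- cup: Bystander: empty green plastic cup, 72 mm across, 90 mm high, loose; origin: centre of its underside.
- coin_dish: Bystander: steel dish, 100 mm across, 22 mm high, loose; origin: centre of its underside.
Things that resemble listed ones, but are neither listed nor needed, are in the scene too. What is shaped like the dreidel1 but black is not meant.

How it is judged:
By the outcome, as a careful person would: the job done as asked, in the order asked, and still so for the second after the job is handed in, with the robot touching nothing.
Of coin0, coin1, coin2, coin3, coin4, coin5 only 4 to 6 are there at a start; the rules pass over those that are not, and their reading is None.
Of dreidel0, dreidel1, dreidel2, dreidel3 only 3 to 4 are there at a start; the rules pass over those that are not, and their reading is None.
At some moment in a run one of dreidel0, dreidel1, dreidel2, dreidel3 may be knocked a few centimetres aside while the robot is not near it.
Once in a run the grip may slacken for a moment while it holds something.
It also fails if it takes over 208 s, if anything falls off the work surface, if the arm or the gripper's body presses on something with over 40 N, if the wrist force passes 120 N, or if a joint passes its speed limit or range.

ROBOT

A 6-joint arm with a two-finger parallel gripper is mounted at the origin on the work surface. World frame = base frame: x ahead of the robot, y to its left, z up, the work surface at z = 0. Lengths are in m, angles in rad, forces in N, time in s.
With the tool pointing down it reaches from about 0.375 to 0.9 m from the base axis. Payload 3.1 kg.
Tool frame: the origin (TCP) lies at the very end of the fingers, on their centre line; the grasp point (between the pads) lies 19 mm behind it; y points along the fingers, x is the direction in which the jaws open and shut, and the axes are right-handed (so a half turn about y gives the same grasp; the last joint's range is limited). The gripper opens to 87 mm and grips with 3 to 60 N. Pads are 19 mm wide; open, the fingers measure 117 mm over their backs; the gripper's body (75 mm by 190 mm) begins 51 mm behind the grasp point.
Start: joints at [1.006, 0.527, 1.433, -0, 1.181, -0.178], TCP at [0.236, 0.579, 0.184] pointing down, gripper open.
Joint ranges: [-3.08, 3.08], [-0.75, 2.2], [0.22, 2.44], [-1.43, 4.57], [0, 2.65], [-2.85, 2.85]. Speed limits (rad/s): [2.79, 2.79, 3.14, 3.14, 3.14, 3.14].

INTERFACE

Orientations are given as a unit quaternion [x, y, z, w].
In Python, from rig import robot gives the robot as it stands.
- The arm moves only by the shell command python3 -m creep 'ROWS' [FORCE]. ROWS is JSON, a list of rows, each a list of 3 entries, a list of its own where there are three numbers: the shift along the tool's x, y, z in mm, then the turn about the tool's y in rad, then the opening, from 0 (shut) to 1 (fully open). A call has 1 to 8 rows; each row shifts and turns the commanded pose from where the row before left it, along the tool's axes as they then stand; what a row does not reach is not made up. A row lasts 1/10 s, in which the tool goes at most 50 mm and 8.59 degrees, less where a joint would pass 70% of its speed; a pose out of reach is approached as far as the arm can. A call with a gripper value outside its range is refused whole. The fingers move at their own pace and stop on an object; FORCE is the grip in N (left out, the last holds). Time passes only in rows, so rows that do not move let the fingers close. It gives the time, the measured TCP pose, the force and the opening at its end, in the units of the state.
- robot.get_obs(): the state, without advancing time (a new reading comes with each control period).
- robot.camera(name): name is "side" or "top"; returns a dict with "pixels" (400x640x3 uint8, red, green, blue), "fx", "fy", "cx", "cy" (pixels), "k1" (the pictures are not rectified: a ray, as slopes to the right and down, at radius r is drawn at 1 + k1 r^2 times it, then the intrinsics apply), "position" and "rotation" of the camera in the world. Camera axes: x right, y up, looking along -z (the intrinsics and any distortion apply to the point x, -y, -z); pixel columns grow to the right and rows downward; lengths in m; the calibration is good to about 2 mm. A picture is of the moment at which its call begins. There is no depth.
- robot.hand_in(): hands the job in, once; it reports no verdict.
The state is a dict: "time": time; "q": joint angles; "joint_velocities": joint speeds; "joint_torque": joint torques, N m; "position": TCP position; "tool_rot": TCP orientation; "ft_force": force on the tool from outside, world axes, zero at the start; "moment": the same for the moment, N m; "grip_width": finger opening in m.
Only numpy, scipy, OpenCV 4.12 (cv2) and the standard library are available. Lean on these libraries where they do the work, as an engineer would, in place of code of your own. Each camera call takes 0.05 s, during which the arm holds its last target.

## Working session

There is one attempt and no reset: what is moved stays moved. The work goes in short steps, Python scripts to look and compute and a shell command to move; the robot and the scene stay as the last step left them, time stands still between calls to the robot, and variables do not carry over. Pictures are saved under pics/ and viewed, and the job is handed in when it is done.

```bash
mkdir -p pics; ls; python3 - <<'E'
from rig import robot
import cv2
print(robot.get_obs())
for n in("side","top"):
    c=robot.camera(n); cv2.imwrite(f"pics/{n}0.png",c["pixels"][:,:,::-1]); print({k:v for k,v in c.items() if k!="pixels"})
E
```

```text
pics
{'time': 0.0, 'q': array([ 1.00551774e+00,  5.28513832e-01,  1.43392385e+00, -2.91348775e-05,
        1.18136967e+00, -1.78515672e-01]), 'joint_velocities': array([ 0.00134916,  0.00063244,  0.00123593, -0.00011241, -0.00129237,
       -0.00169016]), 'joint_torque': array([ 1.16029027e-03, -4.40050042e+01, -1.76587969e+01,  6.33771345e-02,
        5.83615224e-02, -1.79914496e-04]), 'position': array([0.23528679, 0.5781304 , 0.18343559]), 'tool_rot': array([ 0.58709001,  0.39388062, -0.395307  , -0.58644331]), 'ft_force': array([0.70952816, 0.63207209, 0.22656798]), 'moment': array([ 0.00946215, -0.03645491,  0.02869775]), 'grip_width': 0.0868482765727327}
{'fx': 376.7913228499161, 'fy': 376.7913228499161, 'cx': 316.3310611818571, 'cy': 196.10458038205095, 'k1': 0.012753601738652693, 'position': array([ 0.14325804, -0.61327656,  0.49933814]), 'rotation': array([ 0.46529506, -0.1527135 , -0.25342075,  0.83424038])}
{'fx': 496.49372028705056, 'fy': 496.49372028705056, 'cx': 316.9486333045583, 'cy': 199.31228806758932, 'k1': -0.013918375807198055, 'position': array([ 0.43807558, -0.05407413,  1.09619339]), 'rotation': array([ 0.04355312, -0.02253701, -0.7004323 ,  0.71203216])}
```

View pics/side0.png

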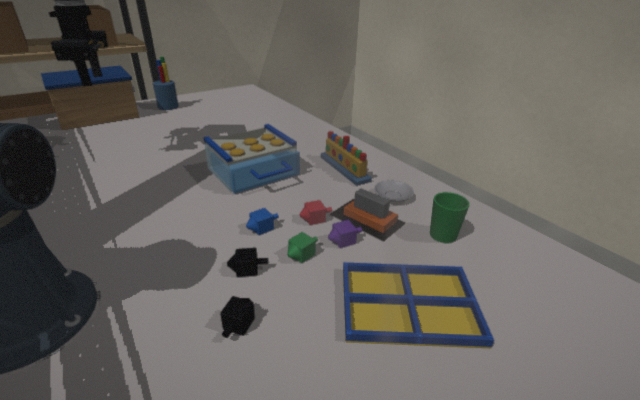

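View pics/top0.png

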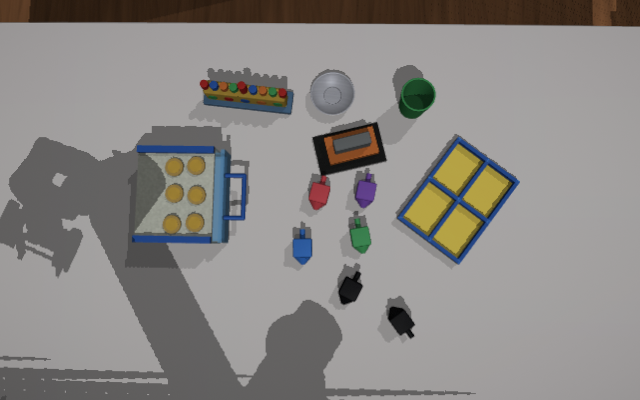

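```bash
cat > h.py <<'E'
import numpy as np, cv2
from scipy.spatial.transform import Rotation as R
from rig import robot
def snap(n,tag=None):
    c=robot.camera(n)
    c["bgr"]=c["pixels"][:,:,::-1].copy()
    if tag: cv2.imwrite(f"pics/{tag}.png",c["bgr"])
    return c
def KD(c): return np.array([[c["fx"],0,c["cx"]],[0,c["fy"],c["cy"]],[0,0,1]]),np.array([c["k1"],0,0,0,0.])
def ray(c,uv):
    K,D=KD(c); p=cv2.undistortPoints(np.array(uv,float).reshape(-1,1,2),K,D).reshape(-1,2)
    d=np.c_[p[:,0],-p[:,1],-np.ones(len(p))]
    return R.from_quat(c["rotation"]).apply(d)
def onz(c,uv,z):
    d=ray(c,uv); o=c["position"]; return o+d*((z-o[2])/d[:,2])[:,None]
def proj(c,P):
    K,D=KD(c); q=R.from_quat(c["rotation"]).inv().apply(np.atleast_2d(P)-c["position"]); q=q*[1,-1,-1]
    return cv2.projectPoints(q,np.zeros(3),np.zeros(3),K,D)[0].reshape(-1,2)
def hsv(c): return cv2.cvtColor(c["bgr"],cv2.COLOR_BGR2HSV)
def go(target,yaw=None,show=True):
    """tool-axis shift (mm) to world target; yaw = wanted world angle of jaw axis (mod pi)"""
    o=robot.get_obs(); r=R.from_quat(o["tool_rot"]); d=(np.array(target)-o["position"])*1000
    t=r.inv().apply(d); X=r.as_matrix()
    s=f"shift {np.round(t,1)}"
    if yaw is not None:
        a=np.arctan2(X[1,0],X[0,0]); e=(yaw-a+np.pi/2)%np.pi-np.pi/2
        # tool y points down => positive turn about tool y = negative world yaw
        s+=f" turn(tool y) {-e:.3f} (alt {-e-np.pi*np.sign(-e):.3f}) q6 {o['q'][5]:.2f}; shift after turn {np.round((r*R.from_rotvec([0,-e,0])).inv().apply(d),1)}"
    print(s)
def st():
    o=robot.get_obs(); X=R.from_quat(o["tool_rot"]).as_matrix()
    print("t",round(o["time"],2),"p",np.round(o["position"],4),"jawdeg",round(np.degrees(np.arctan2(X[1,0],X[0,0])),2),"down",np.round(X[:,1],3),"f",np.round(o["ft_force"],1),"w",round(o["grip_width"]*1000,1),"q",np.round(o["q"],2))
def crop(c,x0,y0,x1,y1,k,name):
    cv2.imwrite(f"pics/{name}.png",cv2.resize(c["bgr"][y0:y1,x0:x1],None,fx=k,fy=k,interpolation=cv2.INTER_CUBIC))
E
python3 - <<'E'
from h import *
st()
c=snap("top"); crop(c,120,130,280,250,5,"unit0"); crop(c,280,60,440,180,5,"mid0"); crop(c,280,150,440,270,5,"dr0")
H=hsv(c)
def cc(m,minA=40):
    n,l,s,ce=cv2.connectedComponentsWithStats(m.astype(np.uint8)); return [(s[i][:5].tolist(),ce[i].round(1).tolist()) for i in range(1,n) if s[i][4]>minA]
h,s,v=[H[:,:,i].astype(int) for i in range(3)]
for name,m in dict(gold=(h>12)&(h<28)&(s>120)&(v>60),red=((h<6)|(h>172))&(s>120)&(v>60),purple=(h>125)&(h<150)&(s>80),green=(h>50)&(h<85)&(s>120),orange=(h>5)&(h<14)&(s>150),blue=(h>100)&(h<122)&(s>150),yellow=(h>22)&(h<34)&(s>130)&(v>100),black=(v<35)).items():
    print(name,cc(m))
E
```

```text
t 0.1 p [0.2354 0.5782 0.1836] jawdeg 67.84 down [-0.001 -0.002 -1.   ] f [-0.5 -0.1 -0.6] w 86.8 q [ 1.01  0.53  1.43 -0.    1.18 -0.18]
gold [([0, 0, 31, 22, 558], [13.7, 10.8]), ([282, 0, 12, 23, 197], [287.8, 10.6]), ([300, 0, 15, 23, 106], [307.6, 12.8]), ([320, 0, 20, 23, 195], [330.1, 9.3]), ([341, 0, 15, 23, 223], [347.9, 10.9]), ([374, 0, 4, 23, 48], [375.2, 10.4]), ([408, 0, 6, 23, 53], [411.2, 9.4]), ([432, 1, 9, 21, 78], [435.5, 12.0]), ([446, 0, 14, 24, 209], [452.3, 11.1]), ([465, 0, 18, 24, 166], [473.3, 12.5]), ([484, 0, 22, 24, 232], [494.6, 9.7]), ([507, 0, 14, 24, 205], [513.4, 12.0]), ([592, 0, 34, 26, 565], [606.7, 11.8]), ([264, 2, 12, 21, 106], [269.7, 14.5]), ([178, 11, 12, 11, 72], [183.4, 16.1]), ([203, 86, 84, 21, 705], [247.3, 96.1]), ([434, 144, 49, 51, 1302], [457.7, 169.4]), ([188, 157, 17, 17, 233], [195.8, 165.2]), ([166, 158, 17, 18, 237], [174.0, 166.7]), ([463, 166, 49, 51, 1302], [486.8, 190.9]), ([404, 183, 50, 52, 1351], [428.4, 208.5]), ([166, 185, 17, 17, 235], [174.0, 193.0]), ([188, 187, 17, 17, 235], [196.2, 194.8]), ([433, 205, 50, 52, 134
[... 775 characters left out ...]
([259, 86, 8, 10, 60], [262.5, 90.3]), ([324, 126, 55, 40, 906], [350.4, 146.9])]
blue [([210, 81, 8, 9, 57], [213.6, 85.1]), ([249, 85, 8, 9, 57], [252.7, 89.2]), ([398, 137, 121, 127, 1915], [460.8, 198.8]), ([137, 145, 77, 8, 508], [175.8, 148.8]), ([223, 173, 23, 47, 306], [237.8, 196.9]), ([293, 229, 19, 35, 441], [302.2, 247.7]), ([132, 236, 79, 7, 473], [170.8, 238.8])]
yellow [([434, 144, 46, 51, 1245], [457.3, 169.2]), ([463, 166, 46, 50, 1254], [486.3, 190.7]), ([404, 183, 48, 52, 1303], [427.9, 208.4]), ([434, 205, 47, 52, 1288], [457.1, 230.1])]
black [([313, 123, 73, 52, 1026], [345.4, 153.5]), ([339, 272, 23, 32, 458], [349.6, 288.9]), ([388, 307, 26, 31, 473], [400.4, 320.5])]
```

View pics/unit0.png

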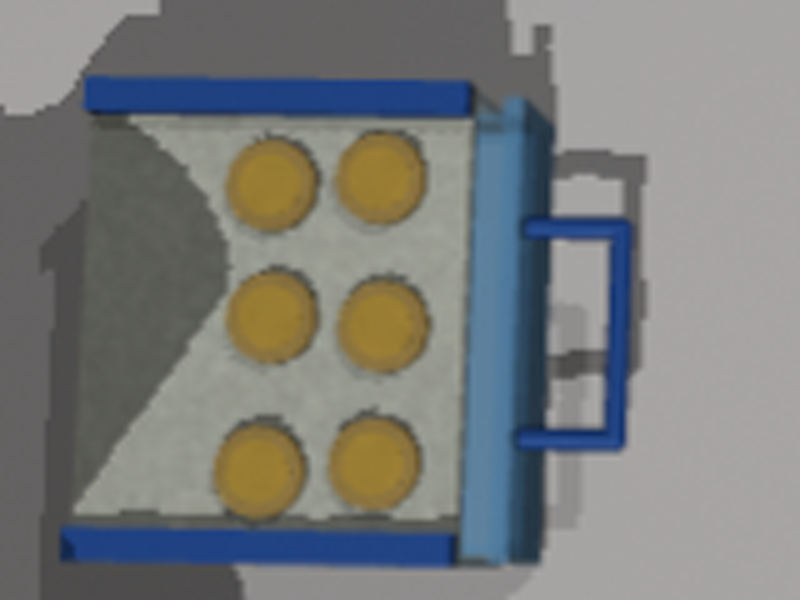

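View pics/mid0.png

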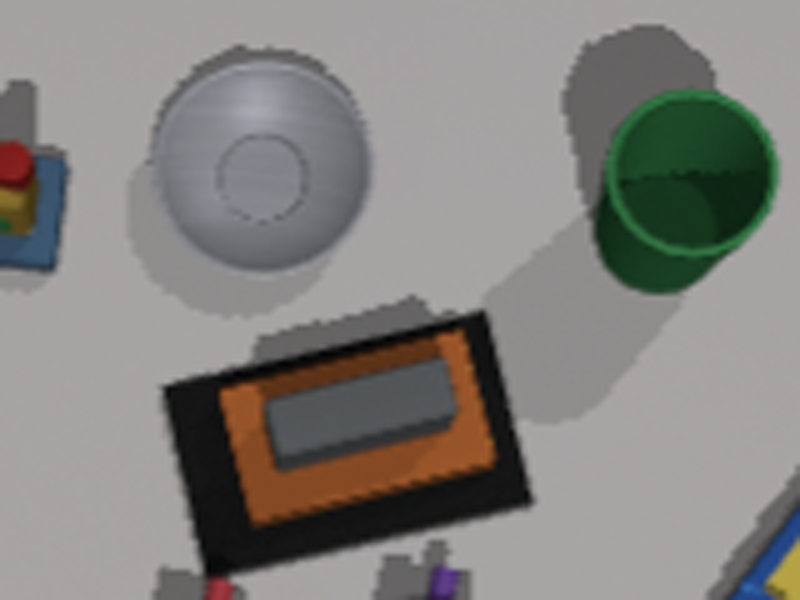

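View pics/dr0.png

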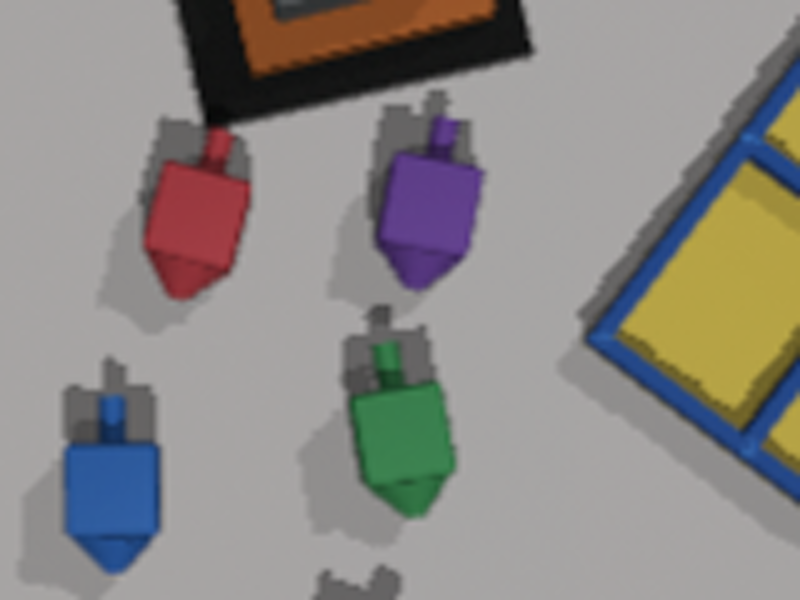

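```bash
cat > meas.py <<'E'
from h import *
def comp(m,near):
    n,l,s,ce=cv2.connectedComponentsWithStats(m.astype(np.uint8))
    best=min((i for i in range(1,n) if s[i][4]>40),key=lambda i:np.hypot(*(ce[i]-near))); return (l==best),ce[best]
def hull(m): 
    return cv2.findContours(m.astype(np.uint8),cv2.RETR_EXTERNAL,cv2.CHAIN_APPROX_NONE)[0][0].reshape(-1,2).astype(float)
def rect(c,m,z):
    p=onz(c,hull(m),z)[:,:2]; (cx,cy),(w,hh),a=cv2.minAreaRect((p*1000).astype(np.float32)); return np.round([cx,cy,w,hh,a],1)
MASK=dict(red=lambda h,s,v:((h<6)|(h>172))&(s>120)&(v>40),purple=lambda h,s,v:(h>125)&(h<150)&(s>80),green=lambda h,s,v:(h>50)&(h<85)&(s>120),blue=lambda h,s,v:(h>100)&(h<122)&(s>150),orange=lambda h,s,v:(h>5)&(h<14)&(s>150),gold=lambda h,s,v:(h>12)&(h<28)&(s>120)&(v>60),black=lambda h,s,v:v<35)
def hs(c): return [hsv(c)[:,:,i].astype(int) for i in range(3)]
def dreidel(c,name,near):
    m,ce=comp(MASK[name](*hs(c)),near)
    ys,xs=np.nonzero(m); p=onz(c,np.c_[xs,ys],0.02)[:,:2]; mu=p.mean(0); w,V=np.linalg.eigh(np.cov((p-mu).T)); a=np.degrees(np.arctan2(V[1,1],V[0,1]))
    return np.round(mu,4),round(a%180,1),np.round(ce,1),int(m.sum())
E
python3 - <<'E'
from meas import *
c=snap("top"); h,s,v=hs(c)
B=MASK["blue"](h,s,v)
for nm,px,z in [("rimL",(176,149),.095),("rimR",(171,239),.095),("caddy",(461,199),.02)]:
    m,_=comp(B,px); print(nm,rect(c,m,z))
m,_=comp(B,(238,197)); 
ys,xs=np.nonzero(m); k=xs>=240; 
print("handle bar",np.round(onz(c,[[xs[k].mean(),ys[k].mean()]],.057),4), onz(c,[[xs.max(),ys[k].mean()]],.054))
m,_=comp(MASK["black"](h,s,v),(345,153)); m2,_=comp(MASK["orange"](h,s,v),(350,147)); print("mat",rect(c,m,.004),"scr",rect(c,m2,.02))
rib=(s<60)&(v<130); rib[:125]=0;rib[165:]=0;rib[:,:325]=0;rib[:,380:]=0; m,ce=comp(rib&(v>50),(352,143)); print("rib",rect(c,m,.06),ce,m.sum())
for w in [(457.7,169.4),(486.8,190.9),(428.4,208.5),(457.6,230.3)]: 
    m,_=comp((h>18)&(h<34)&(s>110)&(v>60),w); print("well",rect(c,m,.006))
for g in [(174,166.7),(195.8,165.2),(174,193),(196.2,194.8),(171.5,223.8),(194.3,222.1)]: print("coin",np.round(onz(c,[g],.090),4))
for n,g in dict(red=(319,193),purple=(365,191),green=(360,237),blue=(302,248)).items(): 
    d=dreidel(c,n,g); print(n,d,"r",np.hypot(*d[0]))
for nm,px,z in [("dish",(332,93),.02),("cup",(415,97),.09)]: print(nm,np.round(onz(c,[px],z),3))
E
```

```text
rimL [6.327e+02 2.721e+02 1.470e+01 1.592e+02 6.000e-01]
rimR [446.3 271.9  12.2 160.6   1. ]
caddy [ 543.1 -326.8  163.2  223.6   53.6]
handle bar [[0.5402 0.1343 0.057 ]] [[0.54059782 0.13053653 0.054     ]]
mat [655.  -89.7  87.3 147.1  14. ] scr [659.8 -93.9  64.8 112.3  14.9]
rib [657.5 -93.7  29.7  78.6  14.9] [351.53398058 142.18640777] 515
well [ 611.2 -329.6   67.5   94.3   53.4]
well [ 564.6 -392.9   66.4   94.5   53.5]
well [ 523.9 -265.4   67.7   96.2   53.6]
well [ 477.2 -328.5   66.7   96.    53.7]
coin [[0.5955 0.2738 0.09  ]]
coin [[0.5992 0.2284 0.09  ]]
coin [[0.5408 0.2713 0.09  ]]
coin [[0.5378 0.225  0.09  ]]
coin [[0.4774 0.2736 0.09  ]]
coin [[0.4817 0.2267 0.09  ]]
red (array([ 0.5518, -0.0251]), np.float64(166.7), array([318.9, 193.4]), 448) r 0.5523705730757206
purple (array([ 0.5577, -0.1259]), np.float64(169.7), array([365.2, 191.4]), 457) r 0.5717342914326549
green (array([ 0.4587, -0.1156]), np.float64(11.6), array([360. , 236.9]), 428) r 0.4730423342577279
blue (array([0.4332, 0.0089]), np.float64(2.3), array([302.2, 247.7]), 441) r 0.4332914146391548
dish [[ 0.777 -0.05   0.02 ]]
cup [[ 0.748 -0.222  0.09 ]]
```

```bash
python3 - <<'E'
from h import *
go([.540,.135,.150],np.radians(90.5))
E
```

```text
shift [-295.7   34.1 -449.3] turn(tool y) -0.396 (alt 2.746) q6 -0.18; shift after turn [-446.    34.1 -300.7]
```

```bash
python3 -m creep '[[[0,0,0],-0.132,0.4],[[0,0,0],-0.132,0.4],[[0,0,0],-0.132,0.4]]' 30; python3 -c "
from h import *
st();go([.540,.135,.150],np.radians(90.5))"
```

```text
time: 0.5
position: [0.2356, 0.5786, 0.1842]
tool_rot: [-0.496, -0.503, 0.504, 0.496]
ft_force: [0.3, 0.9, 0.0]
grip_width: 0.0705
t 0.5 p [0.2356 0.5786 0.1842] jawdeg 90.84 down [-0.    -0.001 -1.   ] f [0.3 0.9 0. ] w 70.5 q [ 1.01  0.53  1.43  0.    1.18 -0.58]
shift [-448.    34.3 -297.9] turn(tool y) 0.006 (alt -3.136) q6 -0.58; shift after turn [-446.2   34.3 -300.5]
```

```bash
python3 -m creep '[[[-36,0,-25],0,0.4],[[-36,0,-25],0,0.4],[[-36,0,-25],0,0.4],[[-36,0,-25],0,0.4],[[-36,0,-25],0,0.4],[[-36,0,-25],0,0.4],[[-36,0,-25],0,0.4],[[-36,0,-25],0,0.4]]'; python3 -c "
from h import *
st();go([.540,.135,.150],np.radians(90.5))"
```

```text
time: 1.3
position: [0.4391, 0.2911, 0.1845]
tool_rot: [0.498, 0.502, -0.502, -0.498]
ft_force: [-0.4, -0.2, -0.3]
grip_width: 0.0351
t 1.3 p [0.4391 0.2911 0.1845] jawdeg 90.53 down [ 0.  0. -1.] f [-0.4 -0.2 -0.3] w 35.1 q [ 0.37  0.4   1.68  0.    1.07 -1.21]
shift [-157.1   34.5  -99.5] turn(tool y) 0.001 (alt -3.141) q6 -1.21; shift after turn [-157.    34.5  -99.5]
```

```bash
python3 -m creep '[[[-39,8,-25],0,0.4],[[-39,8,-25],0,0.4],[[-39,8,-25],0,0.4],[[-40,8,-24],0,0.4],[[0,0,0],0,0.4]]'; python3 -c "
from h import *
c=snap('side','s1');st();go([.540,.135,.040],np.radians(90.5))
crop(c,180,100,340,220,5,'s1c')"
```

```text
time: 1.8
position: [0.5423, 0.1316, 0.1515]
tool_rot: [-0.5, -0.501, 0.501, 0.498]
ft_force: [-0.1, 0.8, -0.3]
grip_width: 0.0344
t 1.85 p [0.5401 0.134  0.1517] jawdeg 90.24 down [-0.001 -0.    -1.   ] f [-0.4  0.2  0.6] w 34.8 q [ 0.04  0.48  1.64 -0.    1.02 -1.53]
shift [  1.  111.7   0. ] turn(tool y) -0.005 (alt 3.137) q6 -1.53; shift after turn [  1.  111.7   0. ]
```

View pics/s1c.png

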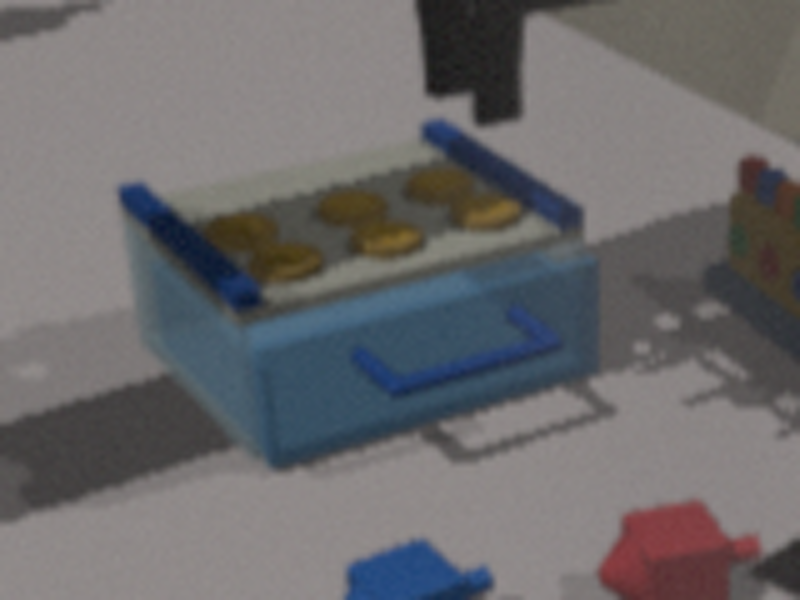

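```bash
python3 -c "
from h import *
c=snap('side');print(onz(c,[[180+395/5,100+387/5],[180+553/5,100+345/5]],.054))"
python3 -m creep '[[[0,30,0],0,0.4],[[0,30,0],0,0.4],[[1,25,0],0,0.4],[[0,13,0],0,0.4],[[0,13,0],0,0.4],[[0,0,0],0,0.4]]'; python3 -c "
from h import *
c=snap('side','s2');st();crop(c,180,80,340,200,5,'s2c')"
```

```text
[[0.49432894 0.13374036 0.054     ]
 [0.58303011 0.13086396 0.054     ]]
time: 2.5
position: [0.5376, 0.1383, 0.0404]
tool_rot: [-0.497, -0.502, 0.503, 0.498]
ft_force: [-0.2, -0.2, 0.4]
grip_width: 0.0348
t 2.55 p [0.5385 0.1381 0.0414] jawdeg 90.58 down [-0.001 -0.    -1.   ] f [-0.2  0.3  0.2] w 34.8 q [ 0.05  0.64  1.72  0.    0.77 -1.53]
```

View pics/s2c.png

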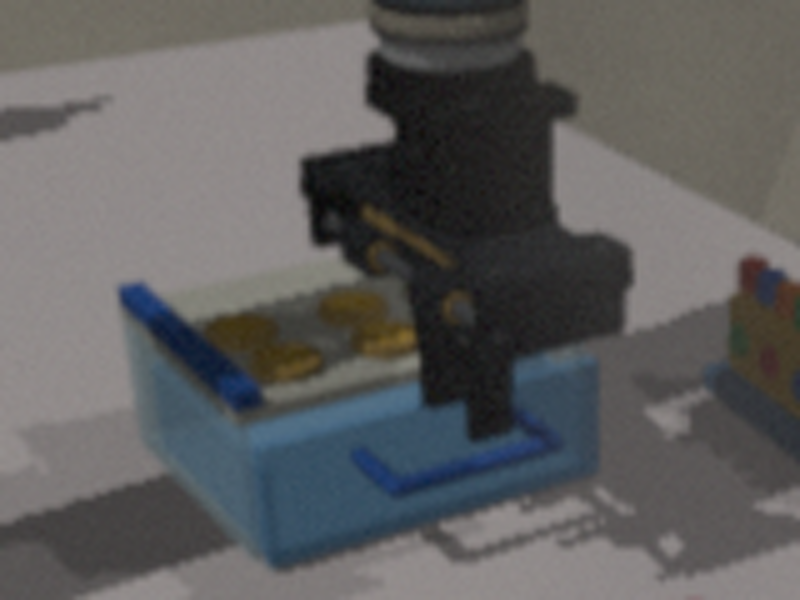

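```bash
python3 -c "
from h import *
c=snap('side');P=[[.5385,.138,.041],[.5385,.138-.0174,.041],[.5385,.138-.032,.041],[.54,.134,.054],[.54,.173,.072]]
p=proj(c,P);print(np.round((p-[180,80])*5))
c=snap('top','t2');print(np.round(proj(c,P),1));crop(c,200,140,280,200,8,'t2c')"
```

```text
[[471. 484.]
 [488. 498.]
 [502. 510.]
 [476. 464.]
 [438. 402.]]
[[242.6 197.4]
 [250.6 197.5]
 [257.4 197.6]
 [243.4 196.1]
 [223.3 195. ]]
```

View pics/t2c.png

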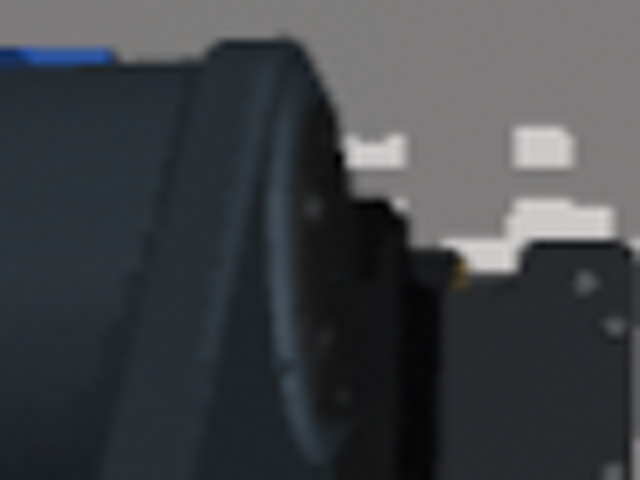

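```bash
python3 -c "
from h import *
c=snap('side');crop(c,250,130,310,190,10,'s3c')
print(proj(c,[[.5401,.134,.1517],[.5401,.134-.0174,.1517],[.5401,.134+.0174,.1517]]))
print(robot.get_obs()['position'],robot.get_obs()['q'])"
```

```text
[[273.7585729  136.3483832 ]
 [277.35974708 138.77862616]
 [270.25313874 133.98264957]]
[0.53971502 0.13778128 0.04248782] [ 4.93209094e-02  6.41400925e-01  1.72319407e+00  2.20018761e-05
  7.74789361e-01 -1.53091999e+00]
```

View pics/s3c.png

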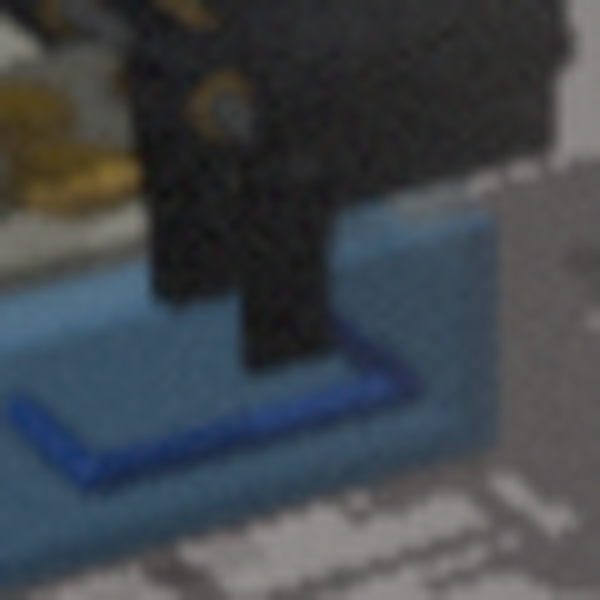

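```bash
python3 -m creep '[[[0,0,0],0,0],[[0,0,0],0,0],[[0,0,0],0,0],[[0,0,0],0,0],[[0,0,0],0,0],[[0,0,0],0,0]]' 10; python3 -c "
from h import *
c=snap('side');st();crop(c,230,110,310,190,8,'s4c')"
```

```text
time: 3.3
position: [0.5388, 0.1375, 0.0414]
tool_rot: [-0.498, -0.502, 0.502, 0.498]
ft_force: [-0.2, -0.2, 0.3]
grip_width: 0.0015
t 3.35 p [0.5388 0.1376 0.0414] jawdeg 90.53 down [-0. -0. -1.] f [-0.   0.2  0.3] w 1.2 q [ 0.05  0.64  1.72 -0.    0.77 -1.53]
```

View pics/s4c.png

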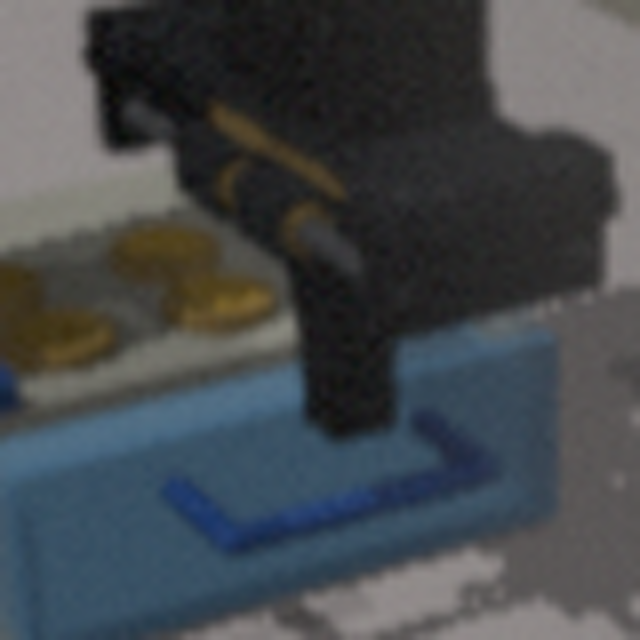

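```bash
python3 -c "
from h import *
c=snap('side')
for dz in (0,.035): print(proj(c,np.array([[.502,.043,.111],[.576,.043,.111],[.539,.1376,.0414],[.539,.1376,.0604]])+[0,0,dz]).round(1).tolist())
c=snap('top','t3')
print(proj(c,np.array([[.502,.043,.111],[.576,.043,.111],[.502,.043,.146],[.576,.043,.146]])).round(1).tolist())
crop(c,180,130,300,220,6,'t3c')"
```

```text
[[279.3, 170.4], [307.2, 162.5], [274.4, 176.6], [274.1, 170.0]]
[[278.8, 156.1], [307.3, 148.7], [273.9, 164.3], [273.6, 157.4]]
[[283.1, 212.9], [284.0, 176.1], [281.4, 211.7], [282.3, 173.6]]
```

View pics/t3c.png

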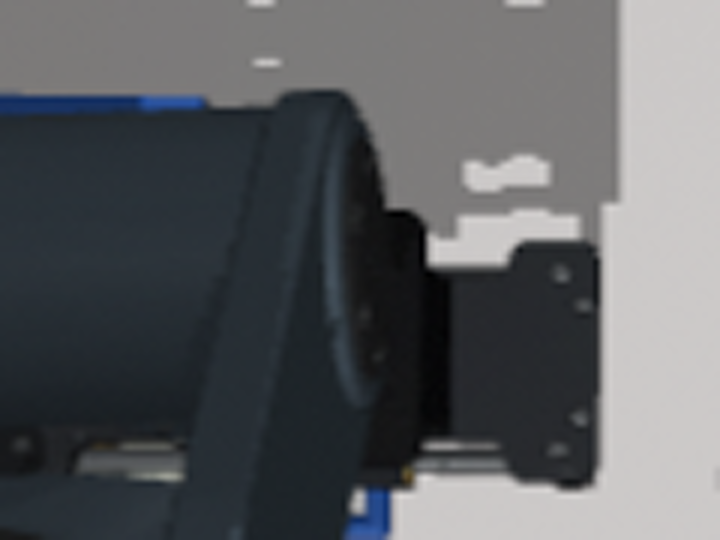

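```bash
python3 -m creep '[[[2,0,0],0,0.35],[[1,0,0],0,0.35],[[0,0,0],0,0.35],[[0,5,0],0,0.35],[[0,10,0],0,0.35],[[0,10,0],0,0.35],[[0,5,0],0,0.35],[[0,0,0],0,0.35]]' 10; python3 -c "
from h import *
c=snap('side');st();crop(c,230,110,310,190,8,'s5c')"
```

```text
time: 4.25
position: [0.5377, 0.1405, 0.01]
tool_rot: [-0.497, -0.502, 0.503, 0.498]
ft_force: [-0.1, 0.5, 0.6]
grip_width: 0.0305
t 4.3 p [0.5382 0.1405 0.0106] jawdeg 90.52 down [-0.002 -0.    -1.   ] f [-0.3 -0.4 -0.2] w 30.4 q [ 0.05  0.7   1.74  0.    0.71 -1.53]
```

View pics/s5c.png

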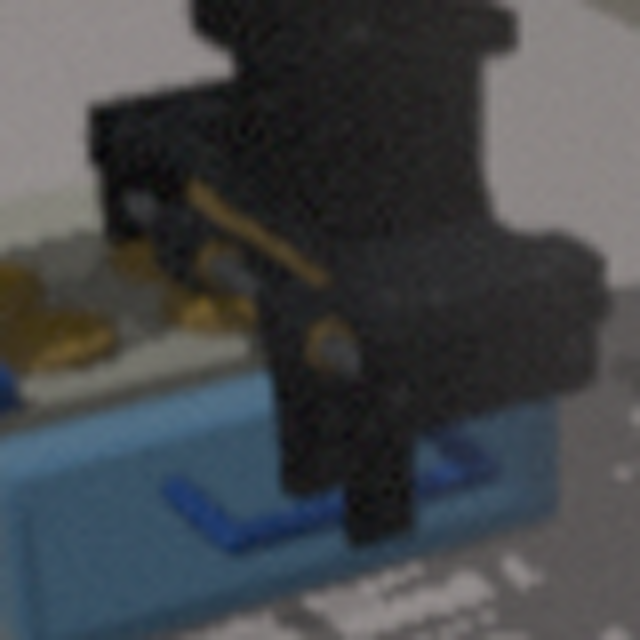

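```bash
python3 -m creep '[[[-6,0,0],0,0.35],[[0,2,0],0,0.35],[[0,0,0],0,0],[[0,0,0],0,0],[[0,0,0],0,0],[[0,0,0],0,0]]' 40; python3 -c "
from h import *
c=snap('side');st();crop(c,230,110,310,190,8,'s6c')"
```

```text
time: 4.9
position: [0.5389, 0.1345, 0.0096]
tool_rot: [0.498, 0.502, -0.502, -0.498]
ft_force: [0.3, -0.5, 0.6]
grip_width: 0.0084
t 4.95 p [0.539  0.1345 0.0096] jawdeg 90.54 down [ 0. -0. -1.] f [-0.6 -0.4  1.4] w 8.7 q [ 0.04  0.7   1.74 -0.    0.71 -1.54]
```

View pics/s6c.png

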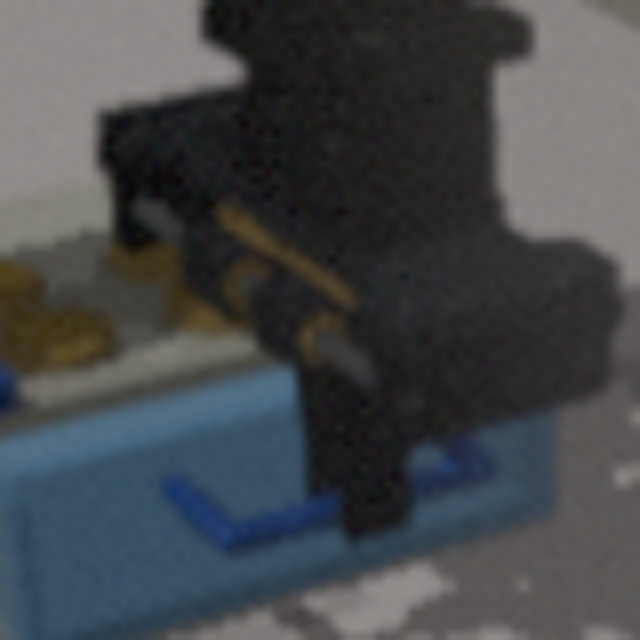

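```bash
python3 -m creep '[[[-6,0,0],0,0],[[-11,0,0],0,0],[[-11,0,0],0,0],[[-11,0,0],0,0],[[-11,0,0],0,0],[[-11,0,0],0,0],[[-11,0,0],0,0],[[-6,0,0],0,0]]' 40;python3 -m creep '[[[-3,0,0],0,0],[[-3,0,0],0,0],[[0,0,0],0,0]]'; python3 -c "
from h import *
c=snap('side','s7');st()
c=snap('top','t7')"
```

```text
time: 5.75
position: [0.5391, 0.0552, 0.0095]
tool_rot: [-0.498, -0.502, 0.502, 0.498]
ft_force: [-2.1, 1.6, 5.6]
grip_width: 0.0085
time: 6.05
position: [0.5391, 0.0497, 0.0095]
tool_rot: [-0.498, -0.502, 0.503, 0.498]
ft_force: [-2.3, -0.2, 6.2]
grip_width: 0.0086
t 6.1 p [0.5391 0.0497 0.0095] jawdeg 90.54 down [-0.001 -0.001 -1.   ] f [-2.4 -1.4  5.2] w 8.6 q [-0.11  0.69  1.77 -0.    0.68 -1.69]
```

View pics/s7.png

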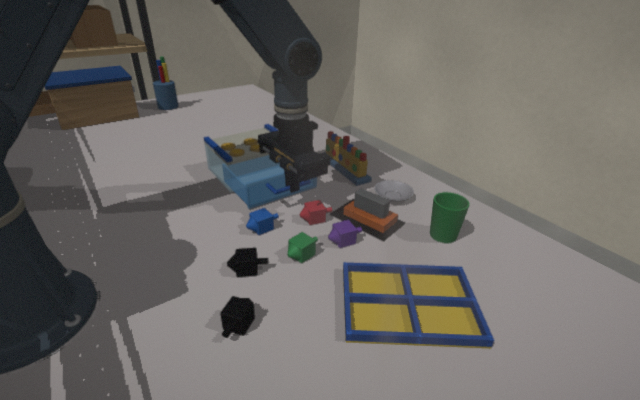

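```bash
for i in 1 2 3; do python3 -m creep '[[[-2,0,0],0,0],[[0,0,0],0,0]]' | egrep 'pos|ft'; done
```

```text
position: [0.5391, 0.0481, 0.0096]
ft_force: [-2.2, -0.2, 5.6]
position: [0.5391, 0.0463, 0.0095]
ft_force: [-3.1, 0.4, 5.6]
position: [0.5391, 0.0443, 0.0096]
ft_force: [-2.4, -0.1, 5.2]
```

```bash
for i in 1 2 3 4; do python3 -m creep '[[[-2,0,0],0,0],[[0,0,0],0,0]]' | egrep 'pos|ft'; done; python3 -c "
from h import *
c=snap('top');crop(c,120,130,320,280,4,'t8')"
```

```text
position: [0.5391, 0.0436, 0.0095]
ft_force: [-1.0, 4.5, 6.4]
position: [0.539, 0.0436, 0.0095]
ft_force: [-0.8, 11.8, 5.8]
position: [0.5391, 0.0436, 0.0095]
ft_force: [-0.0, 19.2, 4.8]
position: [0.539, 0.0436, 0.0095]
ft_force: [0.5, 26.4, 5.4]
```

View pics/t8.png

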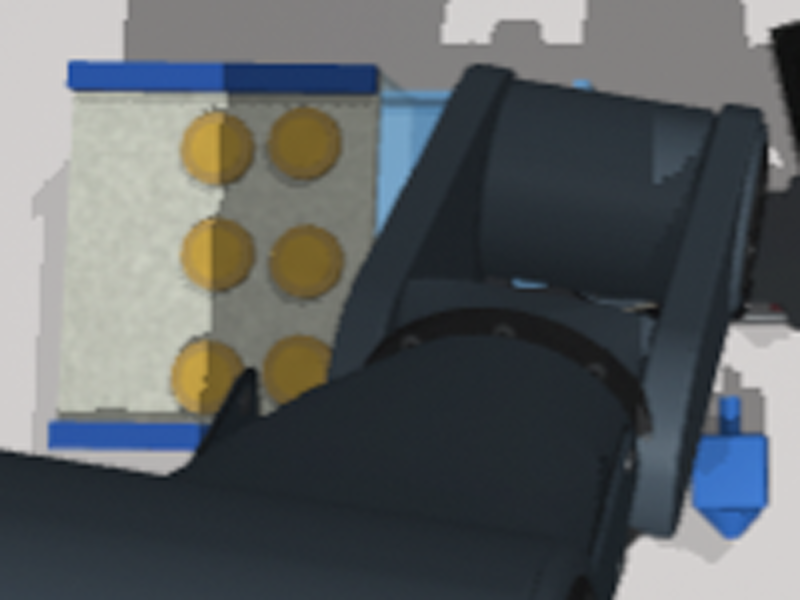

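```bash
python3 -m creep '[[[7,0,0],0,0.35],[[0,0,0],0,0.35],[[0,0,0],0,0.35],[[0,-15,0],0,0.35],[[0,-35,0],0,0.6],[[0,-40,0],0,0.6],[[0,-40,0],0,0.6],[[0,0,0],0.145,0.6]]';python3 -m creep '[[[0,0,0],0.147,0.6],[[0,0,0],0.147,0.6],[[0,0,0],0.147,0.6],[[0,0,0],0.147,0.6],[[0,0,0],0.147,0.6],[[0,0,0],0.147,0.6],[[0,0,0],0.147,0.6],[[0,0,0],0.147,0.6]]'; python3 -c "
from h import *
st();go([.659,-.0938,.10],np.radians(14.7))
c=snap('top','t9')"
```

```text
time: 8.4
position: [0.5445, 0.0419, 0.1448]
tool_rot: [0.537, 0.467, -0.461, -0.53]
ft_force: [0.5, 0.1, -0.7]
grip_width: 0.05
time: 9.2
position: [0.54, 0.0423, 0.1392]
tool_rot: [0.702, 0.089, -0.089, -0.701]
ft_force: [0.5, -0.3, -0.3]
grip_width: 0.052
t 9.2 p [0.54   0.0423 0.1392] jawdeg 14.42 down [ 0.    -0.001 -1.   ] f [ 0.5 -0.3 -0.3] w 52.0 q [-0.13  0.48  1.69 -0.    0.98 -0.38]
shift [  81.4   39.3 -161.4] turn(tool y) -0.005 (alt 3.137) q6 -0.38; shift after turn [  80.6   39.3 -161.8]
```

View pics/t9.png

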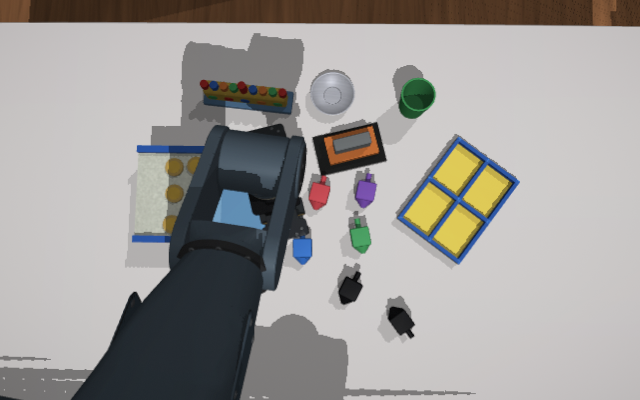

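```bash
python3 -m creep '[[[20,0,-40],0,0.6],[[20,0,-40],0,0.6],[[20,20,-41],0,0.6],[[20,30,-41],0,0.6],[[0,20,0],0,0.6],[[0,0,0],0,0.6]]'; python3 -c "
from h import *
st();go([.659,-.0938,.00],np.radians(14.7))
c=snap('side','s10');crop(c,300,140,440,240,5,'s10c');print(proj(c,[[.659,-.0938,.064],[.659,-.0938,.024],[.659,-.0938,.105]]))"
```

```text
time: 9.85
position: [0.6535, -0.0912, 0.0679]
tool_rot: [-0.7, -0.089, 0.093, 0.702]
ft_force: [-1.1, 1.1, -1.1]
grip_width: 0.0521
t 9.85 p [ 0.6535 -0.0912  0.0679] jawdeg 14.8 down [-0.007  0.002 -1.   ] f [-1.1  1.1 -1.1] w 52.1 q [-0.31  0.71  1.43 -0.    1.01 -0.57]
shift [ 5.1 67.9 -4.2] turn(tool y) 0.002 (alt -3.140) q6 -0.57; shift after turn [ 5.1 67.9 -4.2]
[[371.66353115 195.68793019]
 [369.99866026 210.60397072]
 [373.46017549 179.61371631]]
```

View pics/s10c.png

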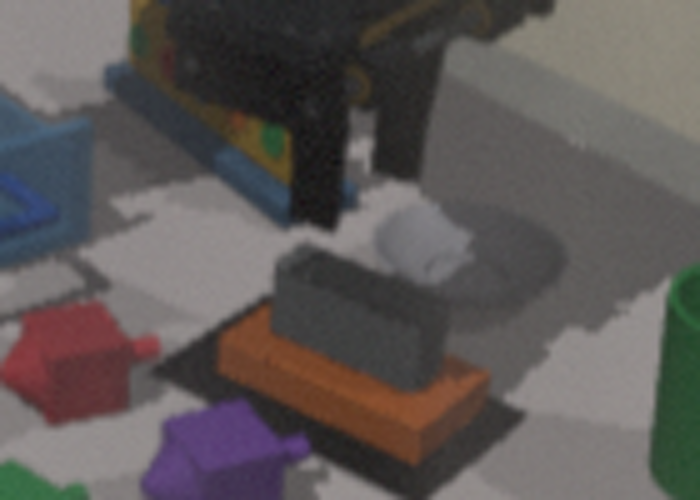

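```bash
python3 -m creep '[[[5,0,-4],0,0.6],[[0,20,0],0,0.6],[[0,20,0],0,0.6],[[0,15,0],0,0.6],[[0,8,0],0,0.6],[[0,0,0],0,0.6],[[0,0,0],0,0.6]]'; python3 -c "
from h import *
st();go([.659,-.0938,-.006],np.radians(14.7))
c=snap('side','s11');crop(c,300,140,440,240,5,'s11c')"
```

```text
time: 10.6
position: [0.6625, -0.0922, 0.0098]
tool_rot: [0.701, 0.092, -0.091, -0.701]
ft_force: [-0.1, 0.2, -0.2]
grip_width: 0.052
t 10.6 p [ 0.6625 -0.0922  0.0098] jawdeg 14.87 down [ 0.001 -0.    -1.   ] f [-0.1  0.2 -0.2] w 52.0 q [-0.3   0.8   1.44  0.    0.91 -0.56]
shift [-3.8 15.7 -0.6] turn(tool y) 0.003 (alt -3.139) q6 -0.56; shift after turn [-3.8 15.7 -0.7]
```

View pics/s11c.png

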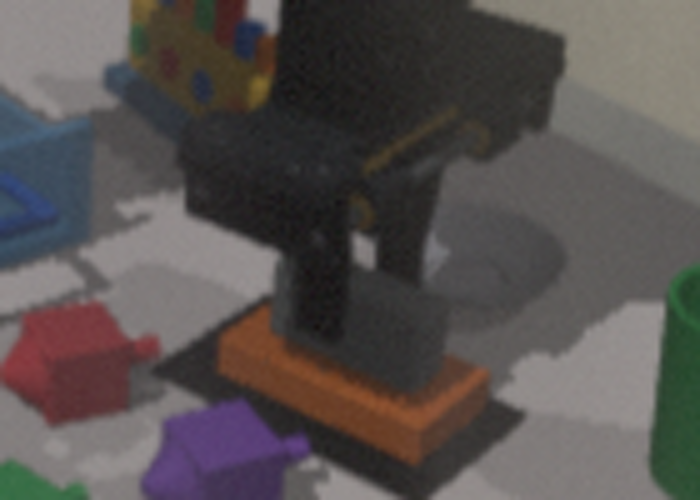

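```bash
python3 -c "
from h import *
c=snap('side');o=robot.get_obs()
X=R.from_quat(o['tool_rot']).as_matrix()[:,0]; p=o['position']+[0,0,.034]
s=np.array([.659,-.0938,.024]);jx=np.array([np.cos(.257),np.sin(.257),0]);jy=np.array([-jx[1],jx[0],0])
f=lambda P:((proj(c,P)-[300,140])*5).round(0).tolist()
print('front finger inner/outer tip',f([p-X*.026,p-X*.041]),'back',f([p+X*.026]))
print('rib front bottom ends',f([s-jx*.013-jy*.04,s-jx*.013+jy*.04]),'base top front',f([s-jx*.03-jy*.055,s-jx*.03+jy*.055]),'rib top',f([s+[0,0,.04]-jx*.013-jy*.04,s+[0,0,.04]-jx*.013+jy*.04]))
"
```

```text
front finger inner/outer tip [[326.0, 335.0], [306.0, 349.0]] back [[390.0, 290.0]]
rib front bottom ends [[409.0, 399.0], [263.0, 332.0]] base top front [[417.0, 429.0], [215.0, 335.0]] rib top [[419.0, 323.0], [269.0, 258.0]]
```

```bash
python3 -m creep '[[[-4,6,-3],0,0.6],[[0,5,0],0,0.6],[[0,0,0],0,0.6]]'|egrep 'pos|ft'; for i in 1 2; do python3 -m creep '[[[0,2,0],0,0.6],[[0,0,0],0,0.6]]' |egrep 'pos|ft'; done
```

```text
position: [0.6578, -0.0962, -0.0029]
ft_force: [-0.6, -0.7, 0.2]
position: [0.6586, -0.0961, -0.0043]
ft_force: [0.7, 1.0, 0.4]
position: [0.6587, -0.096, -0.0062]
ft_force: [-0.3, 0.3, -0.4]
```

```bash
for i in 1 2 3 4 5 6; do python3 -m creep '[[[0,1,0],0,0.6],[[0,0,0],0,0.6]]' |egrep 'pos|ft'; done
```

```text
position: [0.6587, -0.0961, -0.0071]
ft_force: [-0.9, 0.2, 0.0]
position: [0.6586, -0.0961, -0.0081]
ft_force: [0.6, 0.5, 0.2]
position: [0.6586, -0.0961, -0.0091]
ft_force: [-0.4, -0.2, 0.1]
position: [0.6586, -0.0961, -0.0102]
ft_force: [-0.4, 0.6, -0.1]
position: [0.6586, -0.0961, -0.0112]
ft_force: [0.2, 0.4, -0.3]
position: [0.6587, -0.0961, -0.0121]
ft_force: [0.1, -1.0, 0.2]
```

```bash
for i in 1 2 3 4; do python3 -m creep '[[[0,1,0],0,0.6],[[0,0,0],0,0.6]]' |egrep 'pos|ft'; done;  python3 -c "
from h import *
c=snap('side');crop(c,320,160,420,240,8,'s12c')"
```

```text
position: [0.6586, -0.0961, -0.0132]
ft_force: [0.3, -0.1, -0.4]
position: [0.6588, -0.0961, -0.0136]
ft_force: [-0.5, 1.5, 2.9]
position: [0.6589, -0.0962, -0.0137]
ft_force: [-1.8, 0.5, 7.9]
position: [0.6589, -0.0961, -0.0137]
ft_force: [-3.6, 0.7, 11.7]
```

View pics/s12c.png

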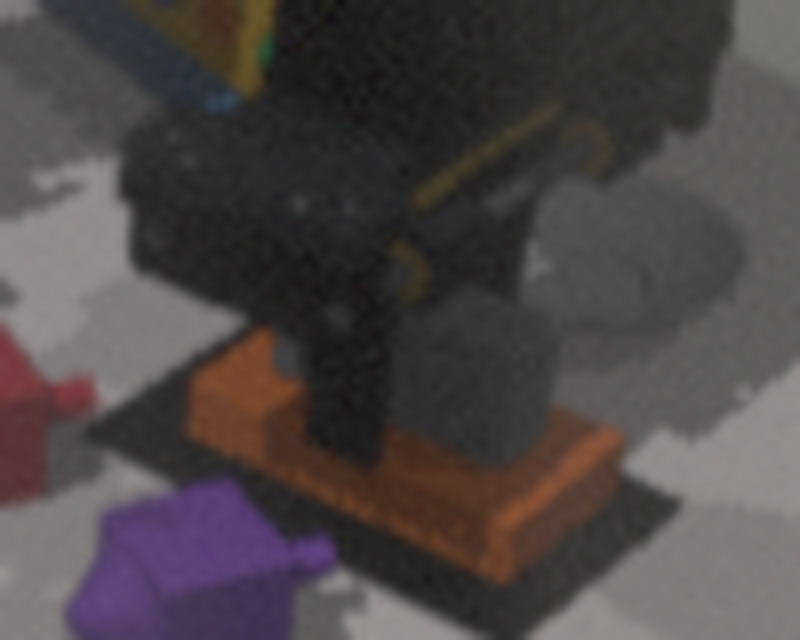

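```bash
python3 -m creep '[[[0,-7,0],0,0.6],[[0,0,0],0,0],[[0,0,0],0,0],[[0,0,0],0,0],[[0,0,0],0,0],[[0,0,0],0,0]]' 50; python3 -c "
from h import *
st()"; python3 -m creep '[[[0,-10,0],0,0],[[0,-20,0],0,0],[[0,-30,0],0,0],[[0,-30,0],0,0],[[0,-30,0],0,0],[[0,-20,0],0,0],[[0,0,0],0,0]]'; python3 -c "
from h import *
st();c=snap('side');crop(c,300,110,440,230,5,'s13c')"
```

```text
time: 14.05
position: [0.6587, -0.096, -0.0096]
tool_rot: [-0.701, -0.091, 0.091, 0.701]
ft_force: [0.2, -0.2, -2.5]
grip_width: 0.0259
t 14.05 p [ 0.6587 -0.096  -0.0096] jawdeg 14.84 down [-0.  0. -1.] f [ 0.2 -0.2 -2.5] w 25.9 q [-0.31  0.82  1.45  0.    0.87 -0.57]
time: 14.75
position: [0.6611, -0.0968, 0.1351]
tool_rot: [0.702, 0.094, -0.089, -0.7]
ft_force: [-0.7, -0.5, -2.7]
grip_width: 0.0258
t 14.75 p [ 0.6611 -0.0968  0.1351] jawdeg 14.85 down [ 0.007 -0.002 -1.   ] f [-0.7 -0.5 -2.7] w 25.8 q [-0.31  0.64  1.37 -0.    1.13 -0.57]
```

View pics/s13c.png

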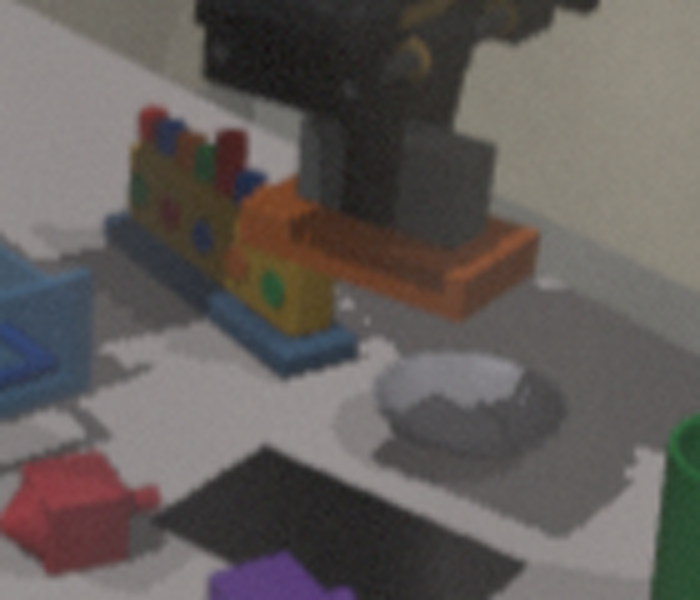

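```bash
python3 -m creep '[[[0,0,0],-0.147,0],[[0,0,0],-0.147,0],[[0,0,0],-0.147,0],[[0,0,0],-0.147,0],[[0,0,0],-0.147,0],[[0,0,0],-0.147,0],[[0,0,0],-0.147,0],[[0,0,0],-0.147,0]]'; python3 -m creep '[[[0,0,0],-0.145,0],[[0,0,0],0,0]]';python3 -c "
from h import *
st();go([.5665,.345,.135],np.radians(90.5));c=snap('top','t14')"
```

```text
time: 15.6
position: [0.6569, -0.0956, 0.1285]
tool_rot: [-0.53, -0.466, 0.467, 0.533]
ft_force: [0.8, -0.4, -2.1]
grip_width: 0.0256
time: 15.8
position: [0.6571, -0.0957, 0.1287]
tool_rot: [-0.496, -0.501, 0.503, 0.499]
ft_force: [1.3, 0.9, -2.0]
grip_width: 0.0254
t 15.8 p [ 0.6571 -0.0957  0.1287] jawdeg 90.51 down [-0.004  0.001 -1.   ] f [ 1.3  0.9 -2. ] w 25.4 q [-0.31  0.64  1.38 -0.    1.13 -1.89]
shift [441.5  -5.3  86.7] turn(tool y) 0.000 (alt -3.141) q6 -1.89; shift after turn [441.5  -5.3  86.8]
```

View pics/t14.png

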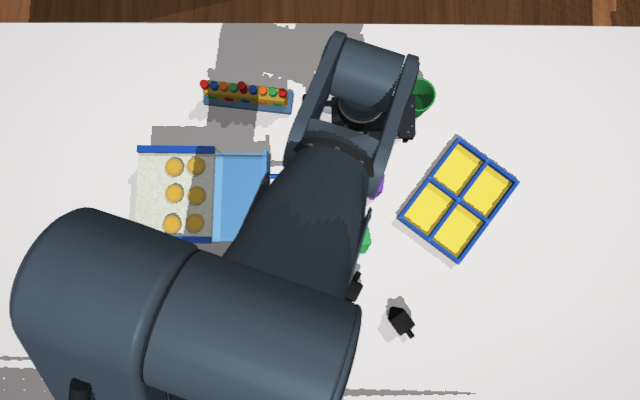

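```bash
python3 -m creep '[[[25,-2,15],0,0],[[42,-2,15],0,0],[[42,-2,15],0,0],[[42,0,15],0,0],[[42,0,15],0,0],[[42,0,10],0,0],[[42,0,0],0,0],[[42,0,0],0,0]]'; python3 -m creep '[[[42,0,0],0,0],[[42,0,0],0,0],[[30,0,0],0,0],[[10,0,0],0,0],[[0,0,0],0,0],[[0,0,0],0,0]]';python3 -c "
from h import *
st();go([.5665,.345,.0725],np.radians(90.5));c=snap('top');crop(c,80,120,280,270,4,'t15')
c=snap('side');crop(c,180,80,340,200,5,'s15')"
```

```text
time: 16.65
position: [0.5696, 0.2236, 0.1363]
tool_rot: [-0.498, -0.501, 0.502, 0.499]
ft_force: [1.5, -0.6, -1.8]
grip_width: 0.0261
time: 17.25
position: [0.5692, 0.3447, 0.1363]
tool_rot: [-0.498, -0.501, 0.503, 0.498]
ft_force: [-0.6, -1.0, -1.0]
grip_width: 0.0253
t 17.25 p [0.5692 0.3447 0.1363] jawdeg 90.45 down [-0.002 -0.002 -1.   ] f [-0.6 -1.  -1. ] w 25.3 q [ 0.38  0.64  1.37 -0.    1.14 -1.2 ]
shift [ 0.4 63.8  2.6] turn(tool y) -0.001 (alt 3.141) q6 -1.20; shift after turn [ 0.4 63.8  2.6]
```

View pics/t15.png

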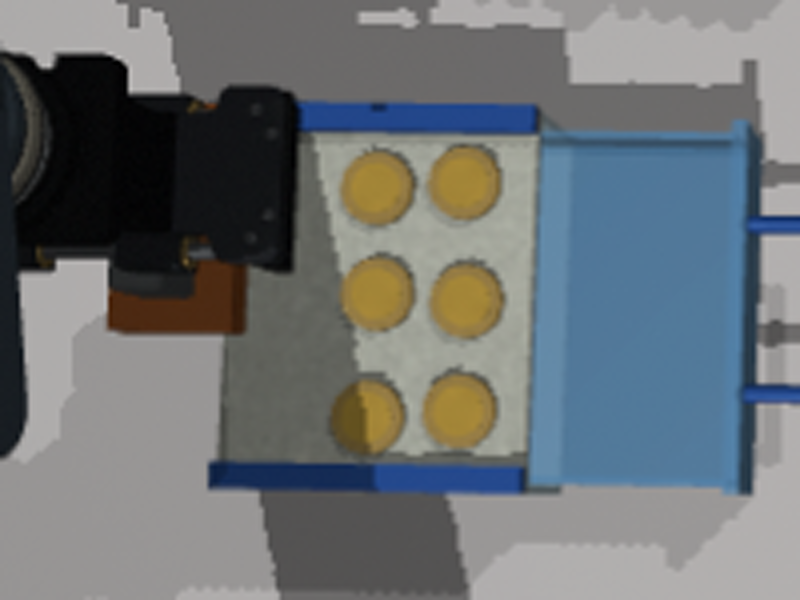

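View pics/s15.png

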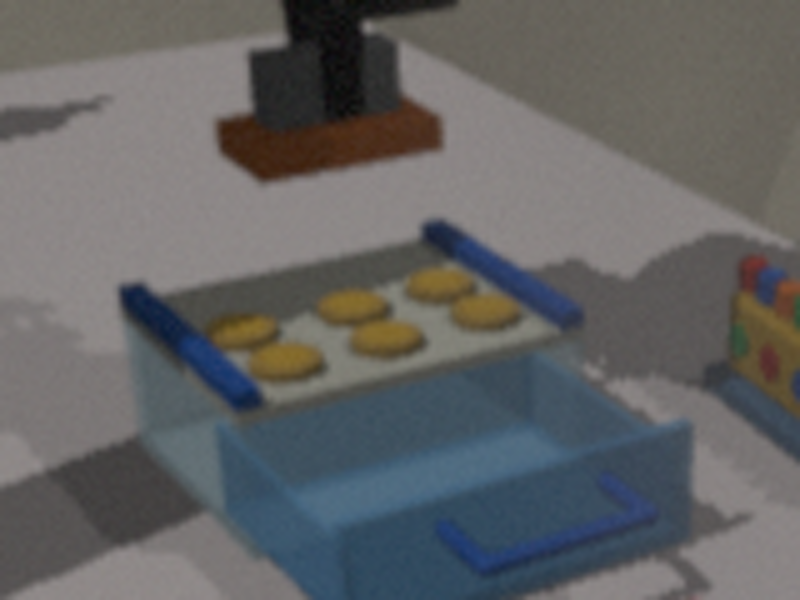

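```bash
python3 -c "
from h import *
c=snap('top')
print(onz(c,[[141.3,202.5],[107,202.5]],.170),onz(c,[[80+545/4,120+103/4+2.5/4],[80+525/4,120+490/4],[80+300/4,120+132/4],[80+220/4,120+463/4]],.095))"
```

```text
[[0.51363813 0.3073163  0.17      ]
 [0.51262435 0.37348905 0.17      ]] [[0.63816275 0.18607121 0.095     ]
 [0.44074827 0.18897117 0.095     ]
 [0.62284849 0.31317449 0.095     ]
 [0.45158456 0.34613954 0.095     ]]
```

```bash
python3 -m creep '[[[0,15,2.6],0,0],[[0,20,0],0,0],[[0,15,0],0,0],[[0,8,0],0,0],[[0,3,0],0,0],[[0,0,0],0,0]]'; python3 -c "
from h import *
st();go([.5665,.345,.0725],np.radians(90.5))"
```

```text
time: 18.0
position: [0.5672, 0.3458, 0.0758]
tool_rot: [-0.498, -0.502, 0.502, 0.498]
ft_force: [-0.4, -0.5, -1.7]
grip_width: 0.0257
t 18.0 p [0.5672 0.3458 0.0758] jawdeg 90.5 down [-0. -0. -1.] f [-0.4 -0.5 -1.7] w 25.7 q [ 0.38  0.71  1.42 -0.    1.02 -1.2 ]
shift [-0.8  3.3  0.7] turn(tool y) 0.000 (alt -3.142) q6 -1.20; shift after turn [-0.8  3.3  0.7]
```

```bash
python3 -m creep '[[[0,2,0],0,0],[[0,0,0],0,0]]'|egrep 'pos|ft'; for i in 1 2 3 4; do python3 -m creep '[[[0,1,0],0,0],[[0,0,0],0,0]]' |egrep 'pos|ft'; done
```

```text
position: [0.5675, 0.3463, 0.0745]
ft_force: [-0.4, 0.4, -1.7]
position: [0.5671, 0.3462, 0.0732]
ft_force: [-0.3, -0.2, -2.0]
position: [0.567, 0.3461, 0.0719]
ft_force: [-1.3, -0.6, -1.2]
position: [0.5672, 0.3461, 0.0715]
ft_force: [-0.7, -0.7, 1.4]
position: [0.5672, 0.3461, 0.0715]
ft_force: [-2.9, -0.6, 6.7]
```

```bash
python3 -m creep '[[[0,-2.5,0],0,0],[[-6,0,0],0,0],[[-10,0,0],0,0],[[-10,0,0],0,0],[[-10,0,0],0,0],[[-10,0,0],0,0],[[-10,0,0],0,0],[[-8,0,0],0,0]]';python3 -c "
from h import *
c=snap('side');crop(c,180,80,340,200,5,'s16');st()"
```

```text
time: 19.8
position: [0.5677, 0.2809, 0.0725]
tool_rot: [-0.498, -0.502, 0.502, 0.498]
ft_force: [-0.4, 0.6, -1.5]
grip_width: 0.0257
t 19.85 p [0.5676 0.2797 0.0724] jawdeg 90.47 down [-0.001 -0.001 -1.   ] f [-0.8 -0.3 -1.2] w 25.2 q [ 0.28  0.67  1.5  -0.    0.96 -1.3 ]
```

View pics/s16.png

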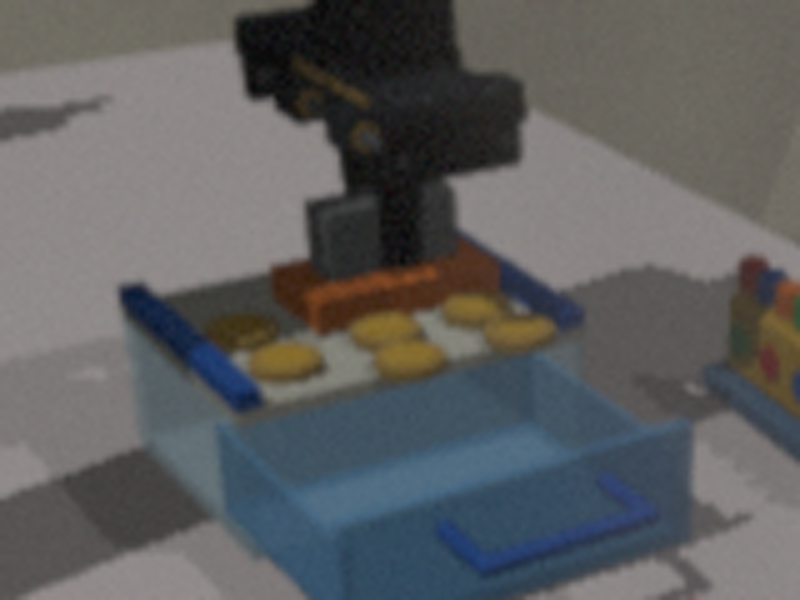

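```bash
python3 -m creep '[[[-6,0,0],0,0],[[-10,0,0],0,0],[[-10,0,0],0,0],[[-10,0,0],0,0],[[-10,0,0],0,0],[[-10,0,0],0,0],[[-10,0,0],0,0],[[-10,0,0],0,0]]';python3 -m creep '[[[0,0,0],0,0],[[0,0,0],0,0],[[0,0,0],0,0]]'; python3 -c "
from h import *
c=snap('side');crop(c,180,80,340,200,5,'s17');st()"
```

```text
time: 20.65
position: [0.5683, 0.205, 0.0724]
tool_rot: [-0.498, -0.502, 0.502, 0.498]
ft_force: [0.3, 0.3, -1.8]
grip_width: 0.026
time: 20.95
position: [0.5684, 0.2063, 0.0725]
tool_rot: [0.498, 0.502, -0.502, -0.498]
ft_force: [0.2, -0.8, -2.4]
grip_width: 0.0259
t 21.0 p [0.5683 0.2065 0.0725] jawdeg 90.55 down [ 0.  0. -1.] f [ 0.2  0.2 -1.4] w 25.9 q [ 0.16  0.64  1.58  0.    0.92 -1.42]
```

View pics/s17.png

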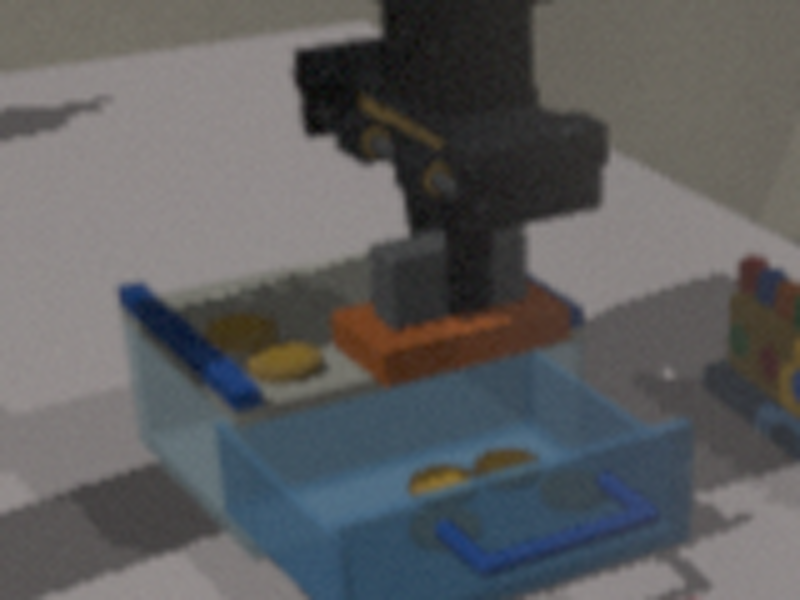

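```bash
python3 -m creep '[[[0,-20,0],0,0],[[0,-25,0],0,0],[[20,0,8],0,0],[[40,0,16],0,0],[[40,0,16],0,0],[[30,0,16],0,0],[[10,0,0],0,0],[[0,0,0],0,0]]'; python3 -c "
from h import *
st();go([.512,.345,.0725],np.radians(90.5))"
```

```text
time: 21.8
position: [0.5107, 0.3475, 0.1175]
tool_rot: [0.497, 0.504, -0.503, -0.497]
ft_force: [0.7, 0.0, -2.1]
grip_width: 0.0258
t 21.8 p [0.5107 0.3475 0.1175] jawdeg 90.74 down [ 0.001  0.    -1.   ] f [ 0.7  0.  -2.1] w 25.8 q [ 0.42  0.6   1.52 -0.    1.03 -1.17]
shift [-2.5 45.  -1.2] turn(tool y) 0.004 (alt -3.137) q6 -1.17; shift after turn [-2.5 45.  -1.2]
```

```bash
python3 -m creep '[[[-2,15,-1.2],0,0],[[0,15,0],0,0],[[0,10,0],0,0],[[0,4,0],0,0],[[0,0,0],0,0],[[0,0,0],0,0]]'; python3 -c "
from h import *
st();go([.512,.345,.0725],np.radians(90.5));c=snap('top');crop(c,80,120,280,270,4,'t18')"
```

```text
time: 22.4
position: [0.513, 0.3433, 0.0739]
tool_rot: [0.498, 0.502, -0.502, -0.498]
ft_force: [-0.1, -0.0, -0.8]
grip_width: 0.0258
t 22.4 p [0.513  0.3433 0.0739] jawdeg 90.5 down [ 0.001  0.    -1.   ] f [-0.1 -0.  -0.8] w 25.8 q [ 0.41  0.65  1.55 -0.    0.94 -1.17]
shift [1.7 1.4 0.9] turn(tool y) -0.000 (alt 3.142) q6 -1.17; shift after turn [1.7 1.4 0.9]
```

View pics/t18.png

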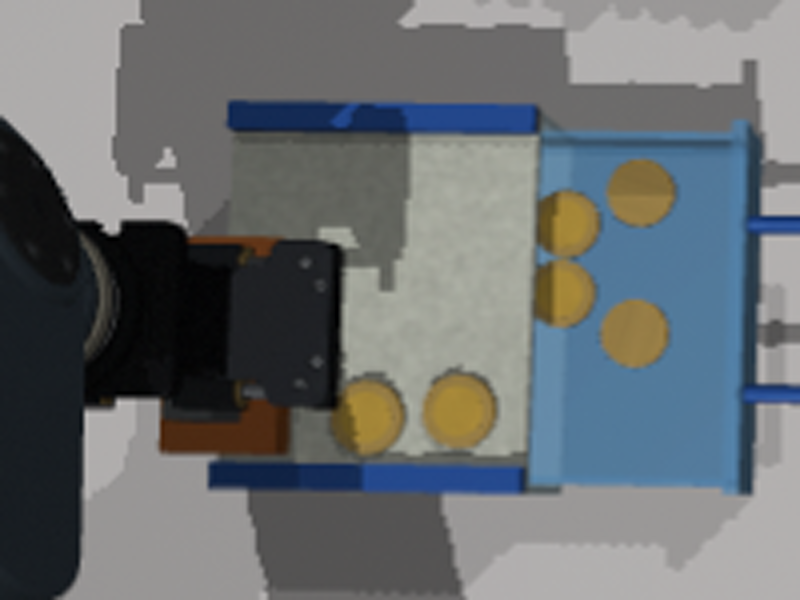

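```bash
python3 -m creep '[[[0,1.4,1],0,0],[[-6,0,0],0,0],[[-10,0,0],0,0],[[-10,0,0],0,0],[[-10,0,0],0,0],[[-10,0,0],0,0],[[-10,0,0],0,0],[[-10,0,0],0,0]]';python3 -c "
from h import *
st()"; python3 -m creep '[[[-10,0,0],0,0],[[-10,0,0],0,0],[[-10,0,0],0,0],[[-10,0,0],0,0],[[-10,0,0],0,0],[[-10,0,0],0,0],[[-10,0,0],0,0],[[-3,0,0],0,0]]';python3 -m creep '[[[0,0,0],0,0],[[0,0,0],0,0],[[0,0,0],0,0]]'; python3 -c "
from h import *
c=snap('side');crop(c,180,80,340,200,5,'s19');st()"
```

```text
time: 23.25
position: [0.512, 0.2766, 0.0722]
tool_rot: [0.498, 0.502, -0.502, -0.498]
ft_force: [0.5, 1.4, -1.2]
grip_width: 0.0256
t 23.25 p [0.512  0.2766 0.0722] jawdeg 90.5 down [ 0.  0. -1.] f [ 0.5  1.4 -1.2] w 25.6 q [ 0.3   0.62  1.64  0.    0.88 -1.28]
time: 24.05
position: [0.5125, 0.2033, 0.072]
tool_rot: [-0.498, -0.502, 0.502, 0.498]
ft_force: [0.3, -0.0, -2.0]
grip_width: 0.0255
time: 24.35
position: [0.5126, 0.2049, 0.0721]
tool_rot: [0.498, 0.502, -0.502, -0.498]
ft_force: [-0.6, -0.4, -1.4]
grip_width: 0.0258
t 24.4 p [0.5126 0.205  0.0721] jawdeg 90.56 down [ 0.  0. -1.] f [-0.6  0.2 -2. ] w 25.6 q [ 0.18  0.59  1.72  0.    0.84 -1.4 ]
```

View pics/s19.png

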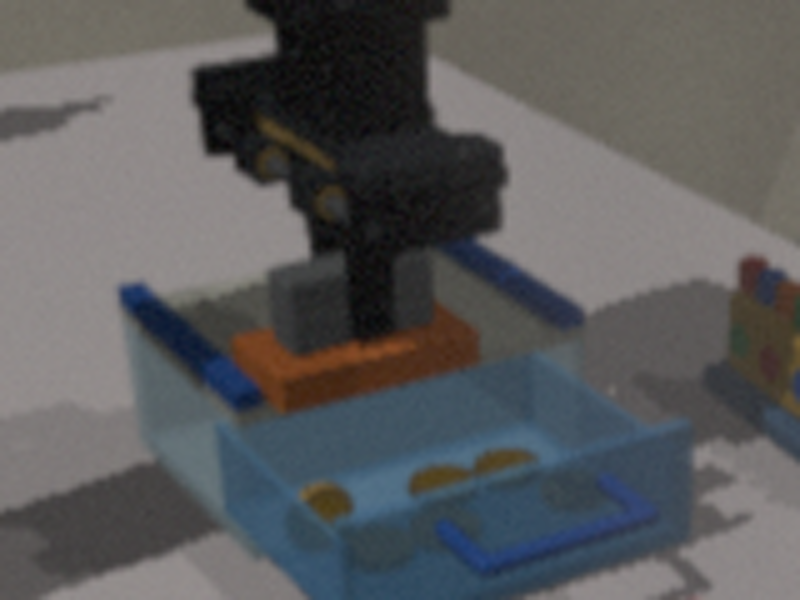

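```bash
python3 -m creep '[[[0,-15,0],0,0],[[0,-25,0],0,0],[[-20,0,0],0,0],[[-40,0,-7],0,0],[[-40,0,-10],0,0],[[-40,0,-10],0,0],[[-27,0,0],0,0],[[0,0,0],0,0]]'; python3 -c "
from h import *
st();go([.540,.036,.050],np.radians(90.5));c=snap('top');crop(c,110,120,310,270,4,'t20')"
```

```text
time: 25.2
position: [0.542, 0.0346, 0.1121]
tool_rot: [-0.499, -0.501, 0.501, 0.498]
ft_force: [0.4, 0.5, -2.1]
grip_width: 0.0256
t 25.2 p [0.542  0.0346 0.1121] jawdeg 90.31 down [ 0.001 -0.001 -1.   ] f [ 0.4  0.5 -2.1] w 25.6 q [-0.14  0.52  1.71 -0.    0.91 -1.72]
shift [ 1.4 62.1  2.1] turn(tool y) -0.003 (alt 3.138) q6 -1.72; shift after turn [ 1.4 62.1  2.1]
```

View pics/t20.png

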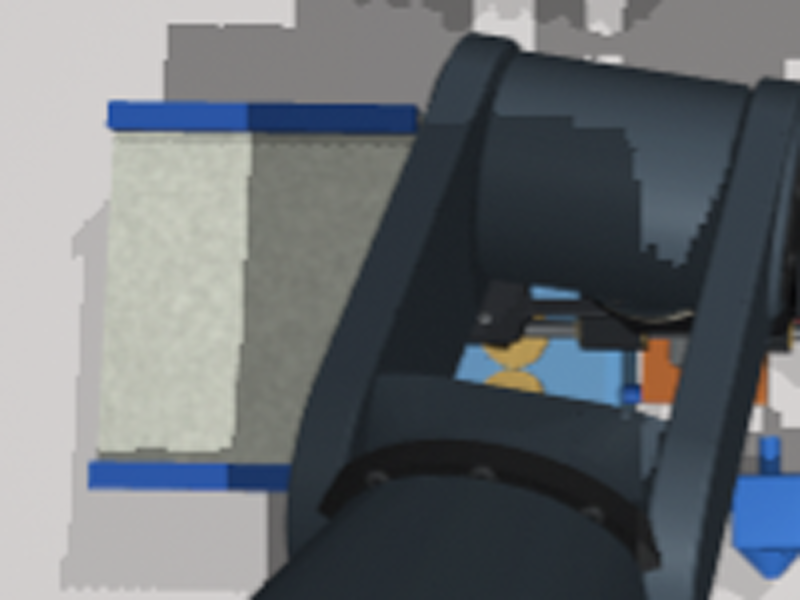

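```bash
python3 -m creep '[[[0,15,2],0,0],[[0,20,0],0,0],[[0,15,0],0,0],[[0,8,0],0,0],[[0,3,0],0,0],[[0,0,0],0,0]]'; python3 -c "
from h import *
st();c=snap('side');crop(c,180,80,340,200,5,'s21')"
```

```text
time: 25.85
position: [0.539, 0.0385, 0.051]
tool_rot: [-0.497, -0.503, 0.503, 0.498]
ft_force: [-1.5, -0.5, -2.1]
grip_width: 0.026
t 25.85 p [0.539  0.0385 0.051 ] jawdeg 90.58 down [-0.  0. -1.] f [-1.5 -0.5 -2.1] w 26.0 q [-0.14  0.61  1.76  0.    0.77 -1.72]
```

View pics/s21.png

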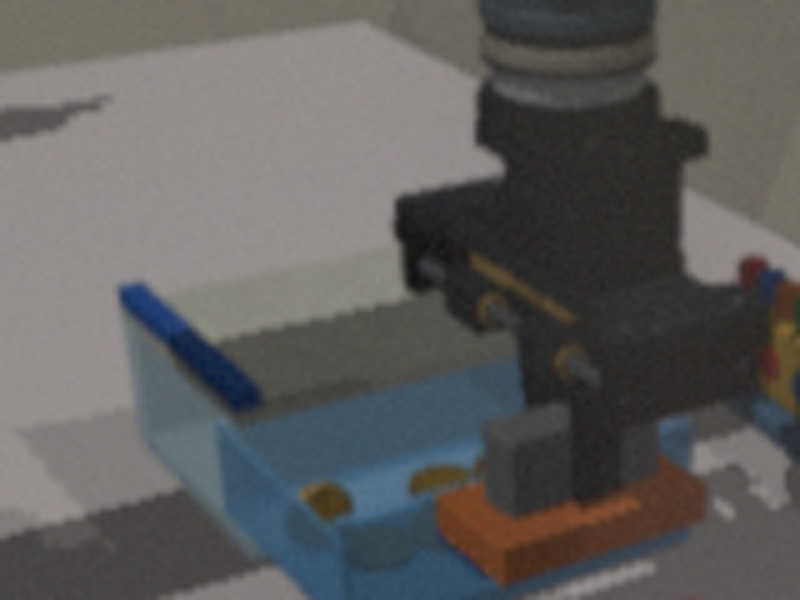

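```bash
python3 -m creep '[[[0,2,0],0,0],[[6,0,0],0,0],[[8,0,0],0,0],[[10,0,0],0,0],[[12,0,0],0,0],[[12,0,0],0,0],[[12,0,0],0,0],[[10,0,0],0,0]]';python3 -c "
from h import *
st();c=snap('side');crop(c,180,80,340,200,5,'s22')"
```

```text
time: 26.7
position: [0.5389, 0.1091, 0.0492]
tool_rot: [0.498, 0.503, -0.502, -0.497]
ft_force: [1.0, -1.9, -1.0]
grip_width: 0.0253
t 26.7 p [0.5389 0.1091 0.0492] jawdeg 90.56 down [ 0.001  0.    -1.   ] f [ 1.  -1.9 -1. ] w 25.3 q [-0.    0.62  1.74  0.    0.78 -1.58]
```

View pics/s22.png

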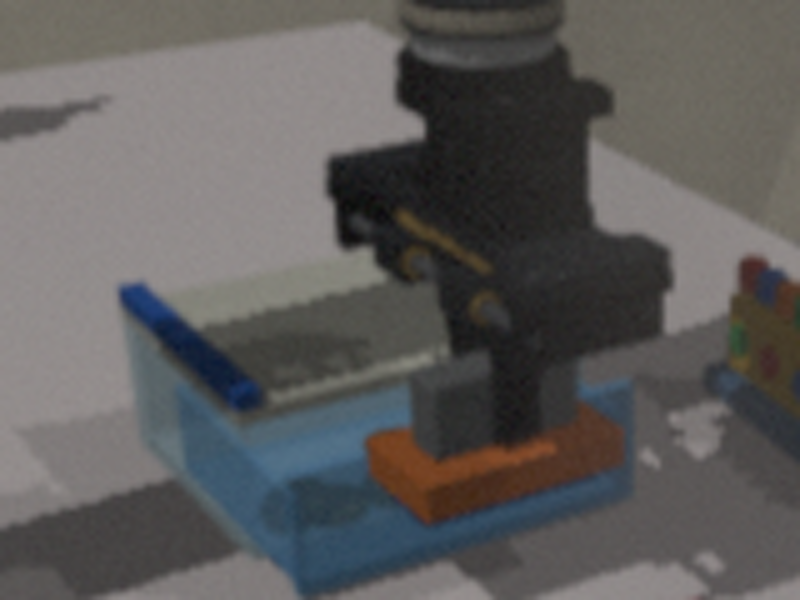

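Tray closing, panel clear. Continue.

```bash
python3 -m creep '[[[10,0,0],0,0],[[10,0,0],0,0],[[8,0,0],0,0],[[5,0,0],0,0],[[3,0,0],0,0],[[0,0,0],0,0]]'|egrep 'pos|ft';  for i in 1 2 3 4 5 6; do python3 -m creep '[[[2,0,0],0,0],[[0,0,0],0,0]]' |egrep 'pos|ft'; done
```

```text
position: [0.5379, 0.1444, 0.049]
ft_force: [0.0, -0.5, -2.1]
position: [0.5378, 0.1458, 0.049]
ft_force: [0.4, -0.8, -2.5]
position: [0.5378, 0.1477, 0.049]
ft_force: [0.2, -1.3, -1.8]
position: [0.5379, 0.1499, 0.049]
ft_force: [-0.4, -1.6, -2.5]
position: [0.5379, 0.152, 0.049]
ft_force: [-0.6, -0.8, -2.0]
position: [0.5378, 0.1534, 0.0491]
ft_force: [-0.9, -4.4, -1.3]
position: [0.5377, 0.1536, 0.0491]
ft_force: [-0.8, -10.7, -0.3]
```

```bash
python3 -m creep '[[[-5,0,0],0,0],[[-12,0,0],0,0],[[-5,-20,0],0,0],[[0,-30,0],0,0],[[0,-30,0],0,0],[[0,0,0],0,0]]'|egrep 'pos|ft'; python3 - <<'E'
from meas import *
c=snap('top','t23');st(); m,_=comp(MASK["black"](*hs(c)),(345,153)); print(rect(c,m,.004),m.sum())
E
```

```text
position: [0.5421, 0.1339, 0.1331]
ft_force: [0.6, -0.2, -2.3]
t 29.2 p [0.5403 0.1338 0.131 ] jawdeg 90.52 down [ 0.006  0.001 -1.   ] f [-0.6  0.1 -3.3] w 25.7 q [ 0.04  0.5   1.66  0.    0.97 -1.54]
[654.6 -89.8  87.5 146.4  13.9] 2510
```

View pics/t23.png

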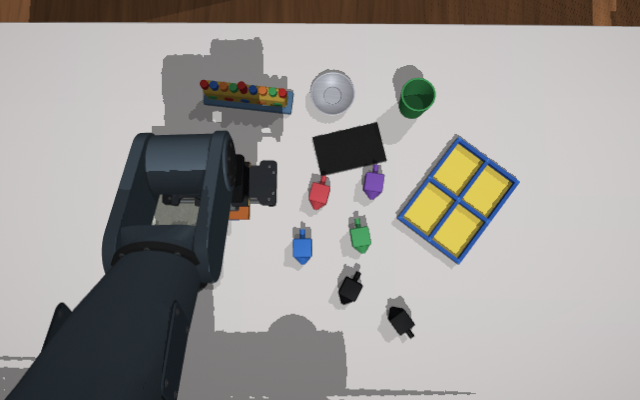

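```bash
python3 -m creep '[[[0,0,0],0.148,0],[[0,0,0],0.148,0],[[0,0,0],0.148,0],[[0,0,0],0.148,0],[[0,0,0],0.148,0],[[0,0,0],0.148,0],[[0,0,0],0.148,0],[[0,0,0],0.148,0]]' >/dev/null; python3 -m creep '[[[0,0,0],0.15,0],[[0,0,0],0,0]]';python3 -c "
from h import *
st();go([.6546,-.0898,.090],np.radians(13.9))"
```

```text
time: 30.2
position: [0.537, 0.1337, 0.1274]
tool_rot: [-0.702, -0.086, 0.088, 0.702]
ft_force: [-0.0, -0.8, -1.5]
grip_width: 0.0262
t 30.2 p [0.537  0.1337 0.1274] jawdeg 14.11 down [-0.003  0.    -1.   ] f [-0.  -0.8 -1.5] w 26.2 q [ 0.04  0.51  1.67  0.    0.97 -0.2 ]
shift [  59.7   37.  -245.5] turn(tool y) 0.004 (alt -3.138) q6 -0.20; shift after turn [  60.6   37.  -245.3]
```

```bash
python3 -m creep '[[[8,0,-30],0.004,0],[[10,0,-40],0,0],[[10,0,-40],0,0],[[10,0,-40],0,0],[[10,10,-40],0,0],[[10,15,-40],0,0],[[2,12,-15],0,0],[[0,0,0],0,0]]'; python3 -c "
from h import *
st();go([.6546,-.0898,-.0076],np.radians(13.9))"
```

```text
time: 31.0
position: [0.6538, -0.0916, 0.0886]
tool_rot: [-0.701, -0.083, 0.087, 0.703]
ft_force: [-0.2, 0.3, -1.9]
grip_width: 0.0259
t 31.0 p [ 0.6538 -0.0916  0.0886] jawdeg 13.82 down [-0.005  0.001 -1.   ] f [-0.2  0.3 -1.9] w 25.9 q [-0.31  0.69  1.42 -0.    1.04 -0.55]
shift [ 1.6 96.2  1.4] turn(tool y) -0.001 (alt 3.140) q6 -0.55; shift after turn [ 1.6 96.2  1.4]
```

```bash
python3 -m creep '[[[0,15,0],0,0],[[0,25,0],0,0],[[0,25,0],0,0],[[0,15,0],0,0],[[0,8,0],0,0],[[0,0,0],0,0]]'>/dev/null; python3 -c "
from h import *
st();go([.6546,-.0898,-.0090],np.radians(13.9))
c=snap('side');crop(c,300,140,440,240,5,'s24')"
```

```text
t 31.6 p [ 0.6543 -0.0884  0.003 ] jawdeg 13.95 down [-0.002  0.001 -1.   ] f [ 0.1  0.2 -1.8] w 25.5 q [-0.3   0.8   1.46  0.    0.88 -0.55]
shift [ 0.  12.  -1.4] turn(tool y) 0.001 (alt -3.141) q6 -0.55; shift after turn [ 0.  12.  -1.4]
```

View pics/s24.png

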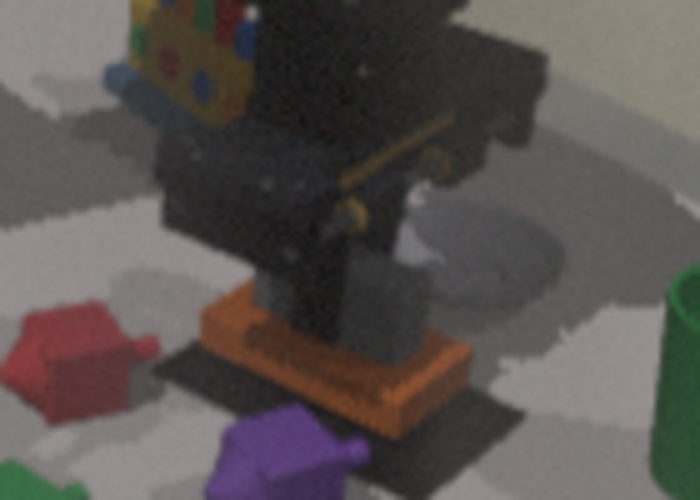

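```bash
python3 -m creep '[[[0,6,-1],0,0],[[0,4,0],0,0],[[0,1,0],0,0],[[0,1,0],0,0],[[0,1,0],0,0],[[0,0,0],0,0]]'|egrep 'pos|ft'
```

```text
position: [0.6555, -0.0907, -0.0089]
ft_force: [-0.3, -0.6, -2.5]
```

```bash
for i in 1 2; do python3 -m creep '[[[0,1,0],0,0],[[0,0,0],0,0]]'|egrep 'pos|ft';done; python3 -m creep '[[[0,0,0],0,0.6],[[0,0,0],0,0.6],[[0,0,0],0,0.6],[[0,-20,0],0,0.6],[[0,-35,0],0,0.6],[[0,-40,0],0,0.6],[[0,-40,0],0,0.6]]' 30
python3 -m creep '[[[-40,0,0],0,1],[[-40,0,0],0,1],[[-40,0,0],0,1],[[0,0,0],0,1]]'
python3 - <<'E'
from meas import *
st();c=snap('top','t25');s=snap('side','s25');h,ss,v=hs(c)
m,_=comp(MASK["black"](h,ss,v),(345,153)); m2,_=comp(MASK["orange"](h,ss,v),(350,147)); print("mat",rect(c,m,.004),"scr",rect(c,m2,.024))
for n,g in dict(red=(319,193),purple=(374,183),green=(360,237),blue=(302,248)).items(): 
    d=dreidel(c,n,g); print(n,d)
E
```

```text
position: [0.6557, -0.0907, -0.0095]
ft_force: [0.4, -0.4, 0.5]
position: [0.6558, -0.0907, -0.0095]
ft_force: [-3.2, -0.3, 6.2]
time: 33.35
position: [0.6551, -0.0905, 0.1248]
tool_rot: [-0.702, -0.085, 0.086, 0.702]
ft_force: [1.0, 0.2, -0.9]
grip_width: 0.0522
time: 33.75
position: [0.5324, -0.1185, 0.1234]
tool_rot: [-0.701, -0.082, 0.087, 0.703]
ft_force: [-0.6, -0.4, -0.3]
grip_width: 0.0764
t 33.75 p [ 0.5324 -0.1185  0.1234] jawdeg 13.76 down [-0.008  0.003 -1.   ] f [-0.6 -0.4 -0.3] w 76.4 q [-0.42  0.51  1.69 -0.    0.96 -0.66]
mat [658.7 -68.2  13.6  44.4  67.1] scr [647.9 -64.3  64.7  61.2  13.4]
red (array([ 0.559 , -0.0196]), np.float64(154.1), array([316.4, 190.1]), 247)Traceback (most recent call last):
  File "<stdin>", line 5, in <module>
  File "meas.py", line 12, in dreidel
    m,ce=comp(MASK[name](*hs(c)),near)
         ~~~~^^^^^^^^^^^^^^^^^^^^^^^^^
  File "meas.py", line 4, in comp
    best=min((i for i in range(1,n) if s[i][4]>40),key=lambda i:np.hypot(*(ce[i]-near))); return (l==best),ce[best]
ValueError: min() iterable argument is empty
```

View pics/t25.png

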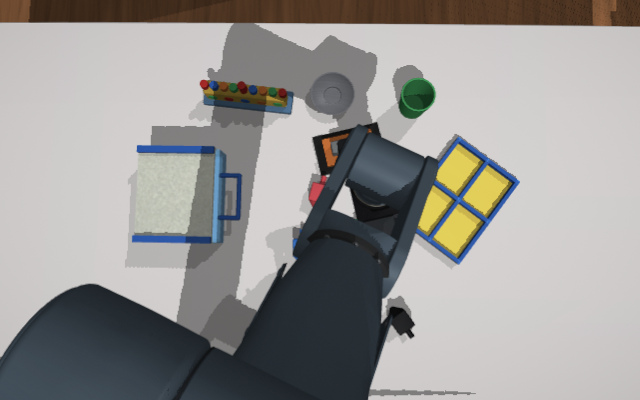

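View pics/s25.png

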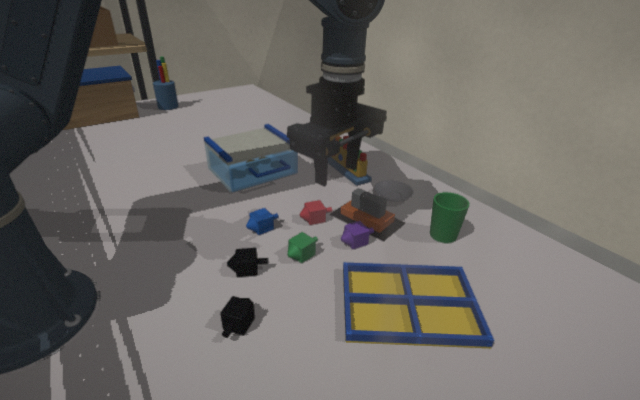

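```bash
python3 - <<'E'
from meas import *
c=snap('top');c['bgr']=cv2.imread('pics/t23.png')
for n,g in dict(red=(319,193),purple=(374,183),green=(360,237),blue=(302,248)).items(): 
    d=dreidel(c,n,g); print(n,d)
crop(c,290,140,450,260,5,'d26')
# side view check now
s=snap('side'); H=hs(s)
for n,g in dict(red=(315,212),purple=(355,235),green=(302,246),blue=(262,221)).items():
    m,ce=comp(MASK[n](*H),g); print(n,ce,np.round(onz(s,[ce],.02),4))
st()
E
```

```text
red (array([ 0.5518, -0.0251]), np.float64(166.5), array([318.9, 193.4]), 446)
purple (array([ 0.5768, -0.1432]), np.float64(172.0), array([373.3, 182.8]), 459)
green (array([ 0.4586, -0.1155]), np.float64(11.7), array([360. , 236.9]), 426)
blue (array([0.4332, 0.0089]), np.float64(2.3), array([302.2, 247.7]), 441)
red [311.1025641  208.76068376] [[ 0.5532 -0.0094  0.02  ]]
purple [356.14795009 234.16042781] [[ 0.5789 -0.1415  0.02  ]]
green [296.41947566 245.45692884] [[ 0.4539 -0.105   0.02  ]]
blue [260.69709544 220.89211618] [[0.4332 0.0102 0.02  ]]
t 33.95 p [ 0.5407 -0.1198  0.1244] jawdeg 13.87 down [ 0.002 -0.001 -1.   ] f [ 0.1 -0.1  0.1] w 85.5 q [-0.42  0.51  1.67  0.    0.95 -0.66]
```

View pics/d26.png

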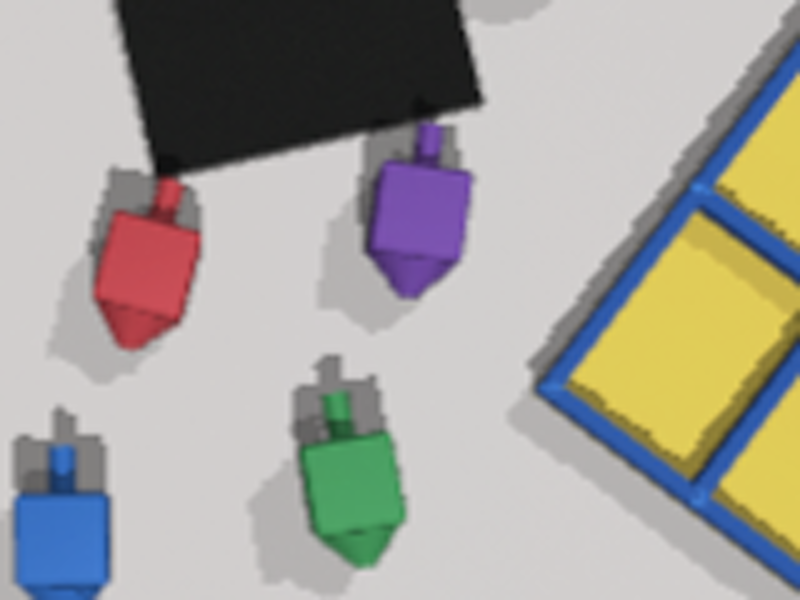

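```bash
python3 -m creep '[[[0,0,0],-0.149,1],[[0,0,0],-0.149,1],[[0,0,0],-0.149,1],[[0,0,0],-0.149,1],[[0,0,0],-0.149,1],[[0,0,0],-0.149,1],[[0,0,0],-0.149,1],[[0,0,0],-0.148,1]]' >/dev/null; python3 -c "
from h import *
st();go([.577,-.1425,.040],np.radians(82))"
```

```text
t 34.75 p [ 0.5409 -0.1193  0.1239] jawdeg 82.52 down [ 0.001 -0.    -1.   ] f [-0.7 -0.7 -0.6] w 87.3 q [-0.42  0.51  1.67  0.    0.95 -1.86]
shift [-18.2  84.  -38.7] turn(tool y) 0.009 (alt -3.133) q6 -1.86; shift after turn [-17.9  84.  -38.8]
```

```bash
python3 -m creep '[[[-9,20,-19],0.009,1],[[-9,25,-20],0,1],[[0,25,0],0,1],[[0,14,0],0,1],[[0,0,0],0,1]]' >/dev/null; python3 -c "
from h import *
st();go([.577,-.1425,-.0156],np.radians(82));c=snap('side');crop(c,290,150,430,260,5,'s27')"
```

```text
t 35.25 p [ 0.5739 -0.1416  0.0376] jawdeg 81.63 down [-0.004  0.002 -1.   ] f [-1.   0.3 -0.5] w 86.6 q [-0.43  0.68  1.63  0.    0.83 -1.86]
shift [-0.5 53.2 -3.4] turn(tool y) -0.007 (alt 3.135) q6 -1.86; shift after turn [-0.5 53.2 -3.4]
```

View pics/s27.png

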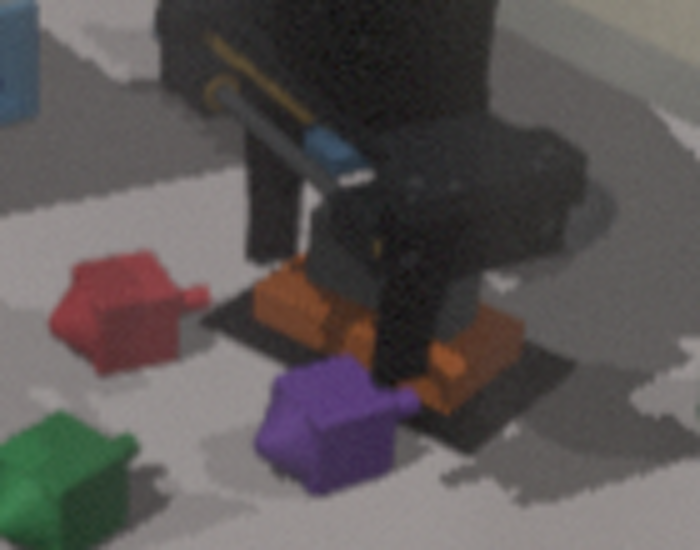

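```bash
python3 -m creep '[[[0,20,-3],0,1],[[0,18,0],0,1],[[0,10,0],0,1],[[0,5,0],0,1],[[0,0,0],0,1],[[0,0,0],0,0.3],[[0,0,0],0,0.3],[[0,0,0],0,0.3]]' 15 ;python3 -m creep '[[[0,0,0],0,0.3],[[0,0,0],0,0.3],[[0,0,0],0,0.3]]'; python3 -c "
from h import *
st();c=snap('side');crop(c,290,150,430,260,5,'s28')"
```

```text
time: 36.1
position: [0.5785, -0.1434, -0.0122]
tool_rot: [0.536, 0.462, -0.462, -0.535]
ft_force: [0.8, -0.1, -0.4]
grip_width: 0.0708
time: 36.4
position: [0.578, -0.1432, -0.0129]
tool_rot: [0.535, 0.462, -0.462, -0.535]
ft_force: [-0.9, 0.2, 0.1]
grip_width: 0.0471
t 36.4 p [ 0.578  -0.1432 -0.0129] jawdeg 81.59 down [ 0. -0. -1.] f [-0.9  0.2  0.1] w 47.1 q [-0.43  0.77  1.64 -0.    0.73 -1.85]
```

View pics/s28.png

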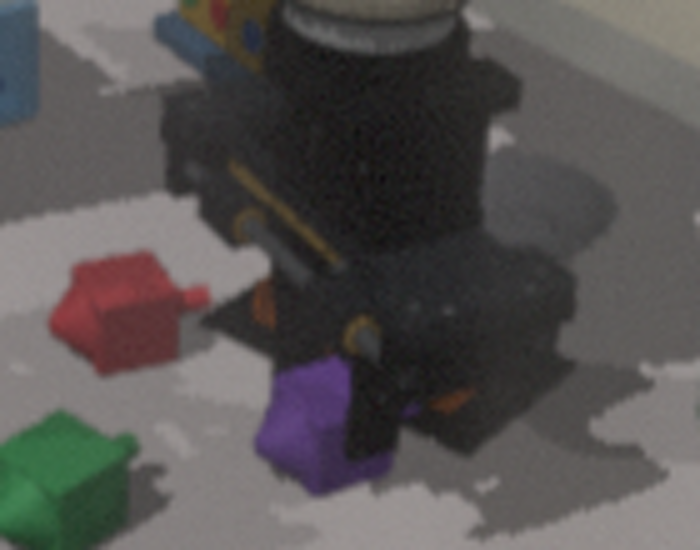

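```bash
python3 -m creep '[[[0,3,5],0,0.6],[[0,0,0],0,0.1],[[0,0,0],0,0.1],[[0,0,0],0,0.1],[[0,0,0],0,0.1],[[0,0,0],0,0.1],[[0,0,0],0,0.1]]' 20 ; python3 -c "
from h import *
st()"; python3 -m creep '[[[0,-15,0],0,0.1],[[0,-30,0],0,0.1],[[0,-40,0],0,0.1],[[0,-15,0],0,0.1],[[0,0,0],0,0.1]]'; python3 -c "
from h import *
st();c=snap('side');crop(c,290,120,430,230,5,'s29');go([.5635,-.3902,.085],np.radians(53.6))"
```

```text
time: 37.15
position: [0.5732, -0.1424, -0.0159]
tool_rot: [0.535, 0.462, -0.462, -0.535]
ft_force: [-0.1, 0.5, -0.2]
grip_width: 0.0399
t 37.15 p [ 0.5732 -0.1424 -0.0159] jawdeg 81.59 down [ 0. -0. -1.] f [-0.1  0.5 -0.2] w 39.9 q [-0.43  0.77  1.66  0.    0.72 -1.86]
time: 37.65
position: [0.5755, -0.1434, 0.088]
tool_rot: [0.538, 0.463, -0.461, -0.533]
ft_force: [-0.8, 0.1, -1.3]
grip_width: 0.0397
t 37.65 p [ 0.5755 -0.1434  0.088 ] jawdeg 81.6 down [ 0.007 -0.003 -1.   ] f [-0.8  0.1 -1.3] w 39.7 q [-0.43  0.61  1.61  0.    0.92 -1.86]
shift [-246.3    1.4  -25.7] turn(tool y) 0.489 (alt -2.653) q6 -1.86; shift after turn [-205.4    1.4 -138.3]
```

View pics/s29.png

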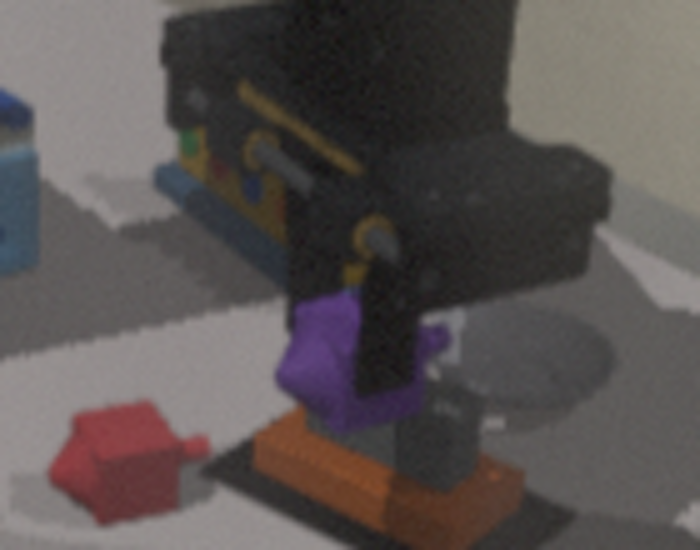

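```bash
python3 -m creep '[[[0,0,0],0.122,0.1],[[0,0,0],0.122,0.1],[[0,0,0],0.122,0.1],[[0,0,0],0.123,0.1],[[-20,0,-13],0,0.1],[[-35,0,-24],0,0.1],[[-35,0,-24],0,0.1],[[-35,0,-24],0,0.1]]' >/dev/null; python3 -m creep '[[[-35,0,-24],0,0.1],[[-35,0,-24],0,0.1],[[-9,0,-5],0,0.1],[[0,0,0],0,0.1]]'; python3 -c "
from h import *
st();c=snap('side','s30');go([.5635,-.3902,.02],np.radians(53.6))"
```

```text
time: 38.9
position: [0.5615, -0.3898, 0.0823]
tool_rot: [-0.631, -0.317, 0.318, 0.633]
ft_force: [-0.6, 0.4, -1.1]
grip_width: 0.0402
t 38.9 p [ 0.5615 -0.3898  0.0823] jawdeg 53.39 down [-0.002  0.002 -1.   ] f [-0.6  0.4 -1.1] w 40.2 q [-0.77  0.72  1.36  0.    1.07 -1.7 ]
shift [-1.1 62.4 -3.3] turn(tool y) -0.002 (alt 3.139) q6 -1.70; shift after turn [-1.1 62.4 -3.3]
```

View pics/s30.png

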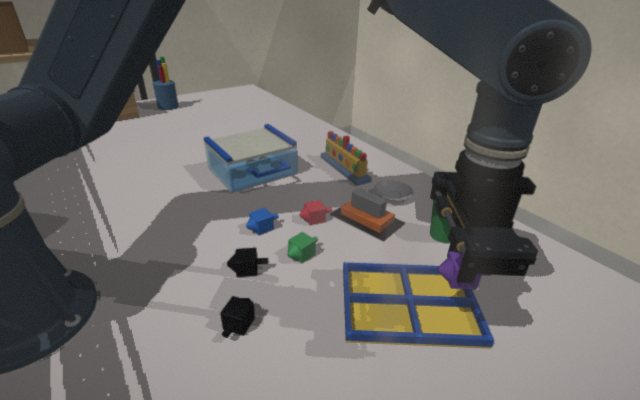

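```bash
python3 -m creep '[[[-1,15,-3],0,0.1],[[0,25,0],0,0.1],[[0,15,0],0,0.1],[[0,6,0],0,0.1],[[0,0,0],0,0.1]]' >/dev/null;  python3 -c "
from h import *
st();c=snap('side');crop(c,340,190,500,350,5,'s31');go([.5635,-.3902,-.011],np.radians(53.6))
print(((proj(c,[[.5635,-.3902,.004],[.5635,-.3902,.044],[.6097,-.3274,.004],[.5227,-.2634,.004],[.4765,-.3262,.004]])-[340,190])*5).round())"
```

```text
t 39.45 p [ 0.5643 -0.3893  0.0214] jawdeg 53.64 down [-0.002  0.002 -1.   ] f [-0.4 -0.2  0.2] w 39.6 q [-0.77  0.8   1.38  0.    0.96 -1.7 ]
shift [-0.8 33.6  1.1] turn(tool y) 0.000 (alt -3.141) q6 -1.70; shift after turn [-0.8 33.6  1.1]
[[526. 662.]
 [550. 576.]
 [470. 489.]
 [172. 477.]
 [195. 648.]]
```

View pics/s31.png

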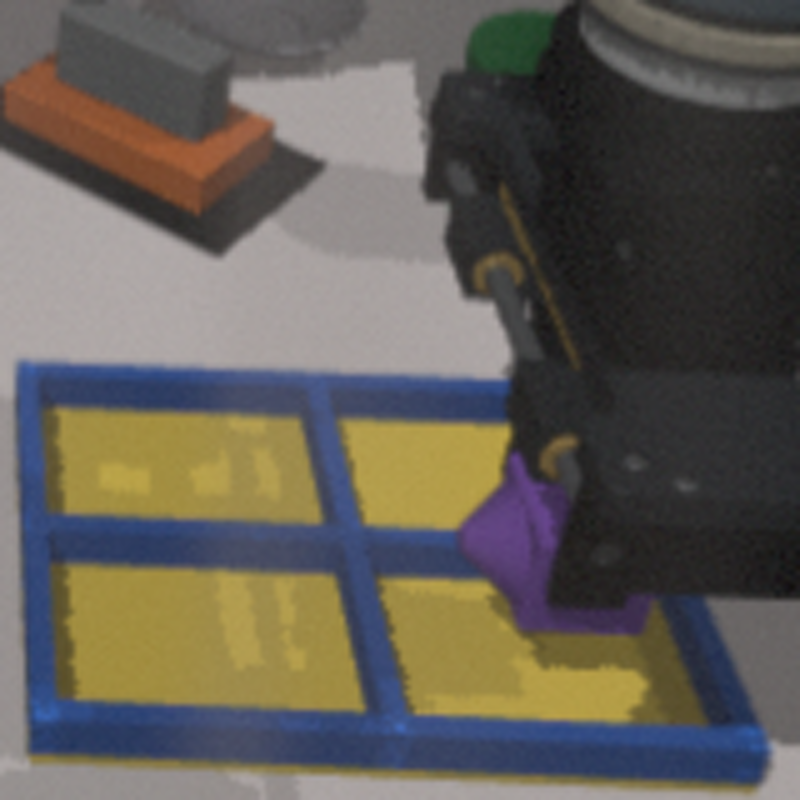

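```bash
python3 -m creep '[[[-1,15,6],0,0.1],[[0,10,0],0,0.1],[[0,5,0],0,0.1],[[0,0,0],0,0.1]]' |egrep 'pos|ft'; for i in 1 2 3; do python3 -m creep '[[[0,1,0],0,0.1],[[0,0,0],0,0.1]]'|egrep 'pos|ft'; done;  python3 -c "
from h import *
st();c=snap('side');crop(c,340,190,500,350,5,'s32')"
```

```text
position: [0.5593, -0.3882, -0.0074]
ft_force: [-0.2, 0.4, -0.7]
position: [0.5598, -0.3888, -0.0074]
ft_force: [0.4, -0.6, -0.5]
position: [0.5595, -0.3885, -0.0087]
ft_force: [-0.3, -0.7, -0.8]
position: [0.5593, -0.3883, -0.01]
ft_force: [0.6, -0.3, -0.8]
t 40.5 p [ 0.5593 -0.3883 -0.01  ] jawdeg 53.57 down [-0.  0. -1.] f [ 0.6 -0.3 -0.8] w 40.0 q [-0.77  0.84  1.41 -0.    0.9  -1.71]
```

View pics/s32.png

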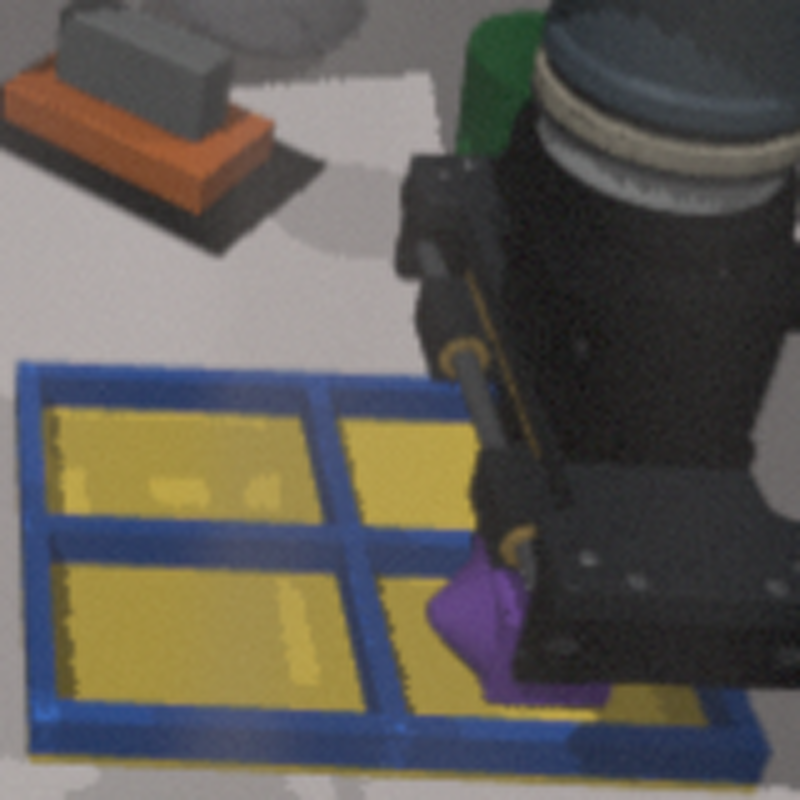

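```bash
for i in 1 2 3; do python3 -m creep '[[[0,1,0],0,0.1],[[0,0,0],0,0.1]]'|egrep 'pos|ft'; done
```

```text
position: [0.5593, -0.3883, -0.0111]
ft_force: [0.9, -0.2, -0.6]
position: [0.5593, -0.3883, -0.0121]
ft_force: [-0.1, 0.0, -0.5]
position: [0.5594, -0.3884, -0.0122]
ft_force: [-1.5, 0.7, 4.0]
```

```bash
python3 -m creep '[[[0,0,0],0,0.62],[[0,0,0],0,0.62],[[0,0,0],0,0.62],[[0,-20,0],0,0.62],[[0,-35,0],0,0.62],[[0,-40,0],0,1],[[0,0,0],-0.134,1],[[0,0,0],-0.134,1]]' >/dev/null; python3 -m creep '[[[0,0,0],-0.134,1]]'; python3 - <<'E'
from meas import *
st();c=snap('side','s33');go([.5518,-.025,.085],np.radians(76.6)); H=hs(c)
for n,g in dict(red=(315,212),green=(302,246),blue=(262,221)).items():
    m,ce=comp(MASK[n](*H),g); print(n,ce,m.sum(),np.round(onz(c,[ce],.02),4))
E
```

```text
time: 42.05
position: [0.5595, -0.3884, 0.0825]
tool_rot: [0.554, 0.44, -0.44, -0.553]
ft_force: [-0.0, 0.3, -0.3]
grip_width: 0.0779
t 42.05 p [ 0.5595 -0.3884  0.0825] jawdeg 76.92 down [ 0.001 -0.    -1.   ] f [-0.   0.3 -0.3] w 77.9 q [-0.77  0.72  1.37  0.    1.06 -2.11]
shift [352.5  -2.9  88.4] turn(tool y) 0.009 (alt -3.132) q6 -2.12; shift after turn [351.7  -2.9  91.6]
red [311.208 208.788] 250 [[ 0.5533 -0.0096  0.02  ]]
green [296.69090909 245.14909091] 275 [[ 0.4548 -0.1045  0.02  ]]
blue [260.80163599 220.7607362 ] 489 [[0.4336 0.0105 0.02  ]]
```

View pics/s33.png

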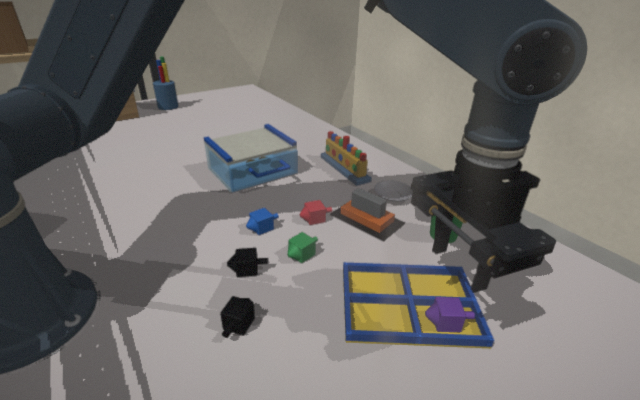

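```bash
python3 -m creep '[[[25,0,5],0.005,1],[[45,0,11],0,1],[[45,0,11],0,1],[[45,0,11],0,1],[[45,0,11],0,1],[[45,0,11],0,1],[[45,0,11],0,1],[[40,0,11],0,1]]' >/dev/null; python3 -m creep '[[[15,0,10],0,1],[[0,0,0],0,1],[[0,0,0],0,1]]'; python3 - <<'E'
from meas import *
st();go([.547,-.024,.030],np.radians(76.6))
E
```

```text
time: 43.2
position: [0.5531, -0.0273, 0.0821]
tool_rot: [0.557, 0.437, -0.437, -0.556]
ft_force: [0.1, -0.1, 0.0]
grip_width: 0.0865
t 43.2 p [ 0.5531 -0.0273  0.0821] jawdeg 76.3 down [ 0.001 -0.001 -1.   ] f [ 0.1 -0.1  0. ] w 86.5 q [-0.25  0.57  1.71 -0.    0.86 -1.58]
shift [ 1.8 52.1  6.8] turn(tool y) -0.005 (alt 3.136) q6 -1.58; shift after turn [ 1.9 52.1  6.7]
```

```bash
python3 -m creep '[[[2,15,7],-0.005,1],[[0,22,0],0,1],[[0,15,0],0,1],[[0,0,0],0,1],[[0,0,0],0,1]]' >/dev/null;  python3 - <<'E'
from meas import *
st();go([.547,-.024,-.0160],np.radians(76.6)); c=snap('side');crop(c,260,130,400,240,5,'s34')
E
```

```text
t 43.7 p [ 0.5469 -0.0246  0.03  ] jawdeg 76.46 down [ 0. -0. -1.] f [-0.1 -0.2  0.4] w 87.0 q [-0.25  0.65  1.75 -0.    0.73 -1.58]
shift [ 0.7 46.   0.1] turn(tool y) -0.002 (alt 3.139) q6 -1.58; shift after turn [ 0.7 46.   0.1]
```

View pics/s34.png

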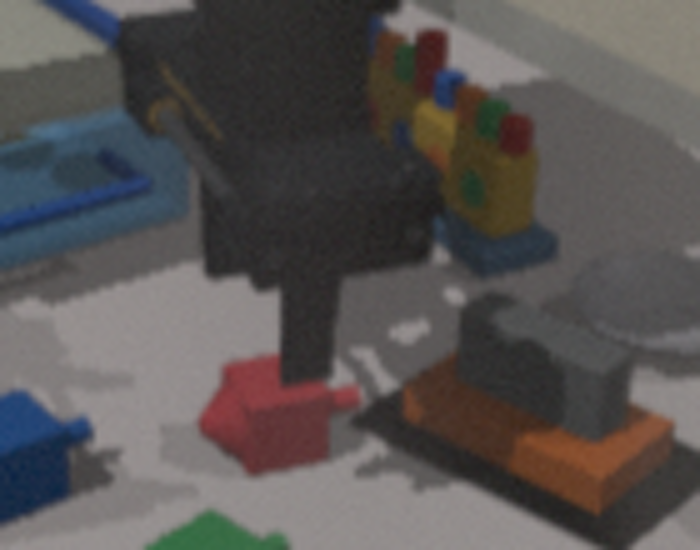

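```bash
python3 -m creep '[[[0,15,2],0,1],[[0,15,0],0,1],[[0,10,0],0,1],[[0,6,0],0,1],[[0,0,0],0,0.1],[[0,0,0],0,0.1],[[0,0,0],0,0.1],[[0,0,0],0,0.1]]' 20 >/dev/null; python3 -m creep '[[[0,0,0],0,0.1],[[0,0,0],0,0.1],[[0,0,0],0,0.1]]'; python3 - <<'E'
from meas import *
st();c=snap('side');crop(c,260,130,400,240,5,'s35')
E
```

```text
time: 44.85
position: [0.5445, -0.0226, -0.0158]
tool_rot: [0.555, 0.438, -0.438, -0.555]
ft_force: [-0.5, 0.8, 1.2]
grip_width: 0.0398
t 44.85 p [ 0.5445 -0.0226 -0.0158] jawdeg 76.62 down [ 0. -0. -1.] f [-0.5  0.8  1.2] w 39.8 q [-0.25  0.73  1.77 -0.    0.63 -1.58]
```

View pics/s35.png

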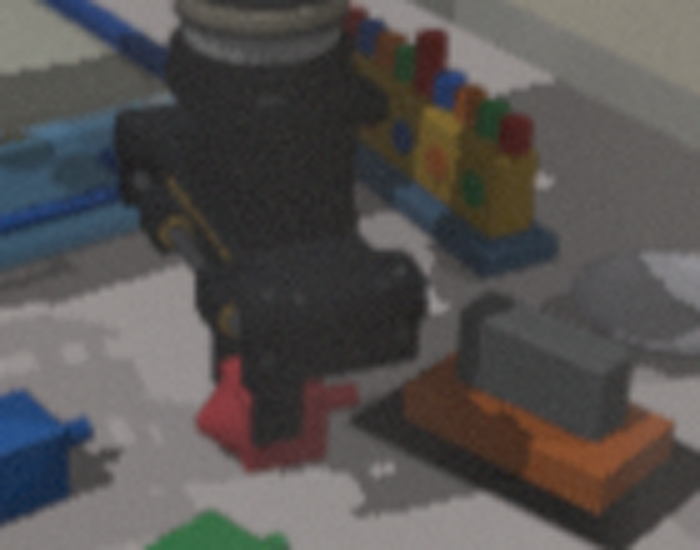

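```bash
python3 -m creep '[[[0,-15,0],0,0.1],[[0,-35,0],0,0.1],[[0,-40,0],0,0.1],[[0,-12,0],0,0.1],[[0,0,0],0.134,0.1],[[0,0,0],0.134,0.1],[[0,0,0],0.134,0.1],[[0,0,0],0,0.1]]' ; python3 - <<'E'
from meas import *
st();go([.6097,-.3274,.085],np.radians(53.6));c=snap('side');crop(c,260,100,400,210,5,'s36')
E
```

```text
time: 45.7
position: [0.5437, -0.0223, 0.0855]
tool_rot: [-0.631, -0.318, 0.319, 0.632]
ft_force: [0.2, -0.6, -1.0]
grip_width: 0.0398
t 45.7 p [ 0.5437 -0.0223  0.0855] jawdeg 53.58 down [-0.001  0.    -1.   ] f [ 0.2 -0.6 -1. ] w 39.8 q [-0.25  0.56  1.73  0.    0.86 -1.18]
shift [-206.4    0.3 -234.2] turn(tool y) -0.000 (alt 3.141) q6 -1.18; shift after turn [-206.4    0.3 -234.2]
```

View pics/s36.png

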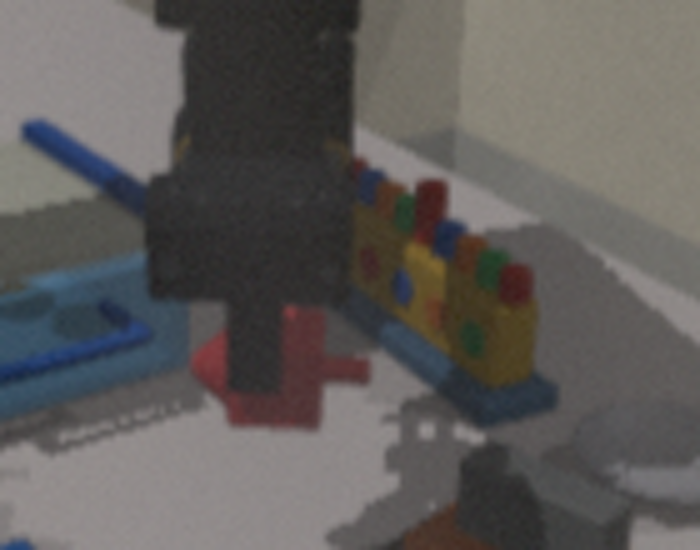

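```bash
python3 -m creep '[[[-20,0,-22],0,0.1],[[-29,0,-32],0,0.1],[[-29,0,-32],0,0.1],[[-29,0,-32],0,0.1],[[-29,0,-32],0,0.1],[[-29,0,-32],0,0.1],[[-29,0,-32],0,0.1],[[-12,0,-11],0,0.1]]' >/dev/null; python3 -m creep '[[[0,20,0],0,0.1],[[0,25,0],0,0.1],[[0,18,0],0,0.1],[[0,0,0],0,0.1],[[0,0,0],0,0.1]]'; python3 - <<'E'
from meas import *
st();go([.6097,-.3274,-.012],np.radians(53.6));c=snap('side');crop(c,340,190,500,350,5,'s37')
E
```

```text
time: 47.05
position: [0.6027, -0.321, 0.0226]
tool_rot: [-0.63, -0.319, 0.319, 0.632]
ft_force: [-0.5, -0.8, -0.0]
grip_width: 0.04
t 47.05 p [ 0.6027 -0.321   0.0226] jawdeg 53.66 down [-0.001  0.001 -1.   ] f [-0.5 -0.8 -0. ] w 40.0 q [-0.65  0.8   1.39  0.    0.96 -1.59]
shift [-1.  34.6 -9.5] turn(tool y) 0.001 (alt -3.141) q6 -1.59; shift after turn [-1.  34.6 -9.5]
```

View pics/s37.png

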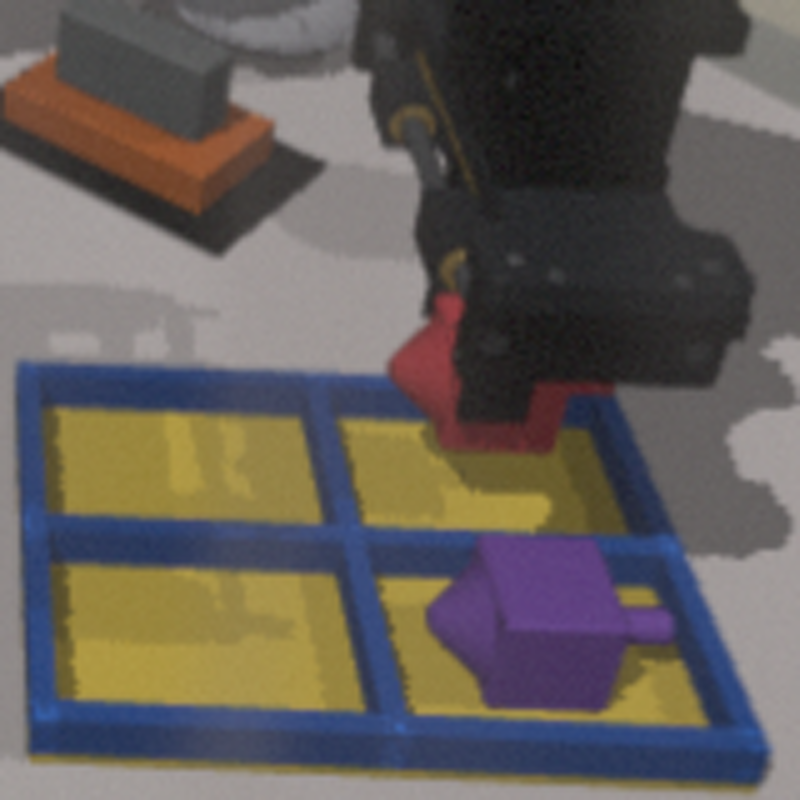

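```bash
python3 -m creep '[[[-1,15,1],0,0.1],[[0,10,0],0,0.1],[[0,6,0],0,0.1],[[0,0,0],0,0.1]]' |egrep 'pos|ft'; for i in 1 2 3 4; do python3 -m creep '[[[0,1,0],0,0.1],[[0,0,0],0,0.1]]'|egrep 'pos|ft'; done;  python3 -c "
from h import *
st();c=snap('side');crop(c,340,190,500,350,5,'s38')"
```

```text
position: [0.6007, -0.3213, -0.0094]
ft_force: [0.1, -0.1, -0.1]
position: [0.6019, -0.3222, -0.0087]
ft_force: [-0.4, -0.0, -0.4]
position: [0.6018, -0.3221, -0.0097]
ft_force: [-0.2, 0.1, -1.2]
position: [0.6017, -0.322, -0.0109]
ft_force: [-0.1, -0.6, -1.2]
position: [0.6018, -0.3221, -0.0117]
ft_force: [-0.4, 0.8, 1.3]
t 48.3 p [ 0.6018 -0.3221 -0.0117] jawdeg 53.57 down [ 0. -0. -1.] f [-0.4  0.8  1.3] w 39.7 q [-0.65  0.84  1.4  -0.    0.9  -1.59]
```

View pics/s38.png

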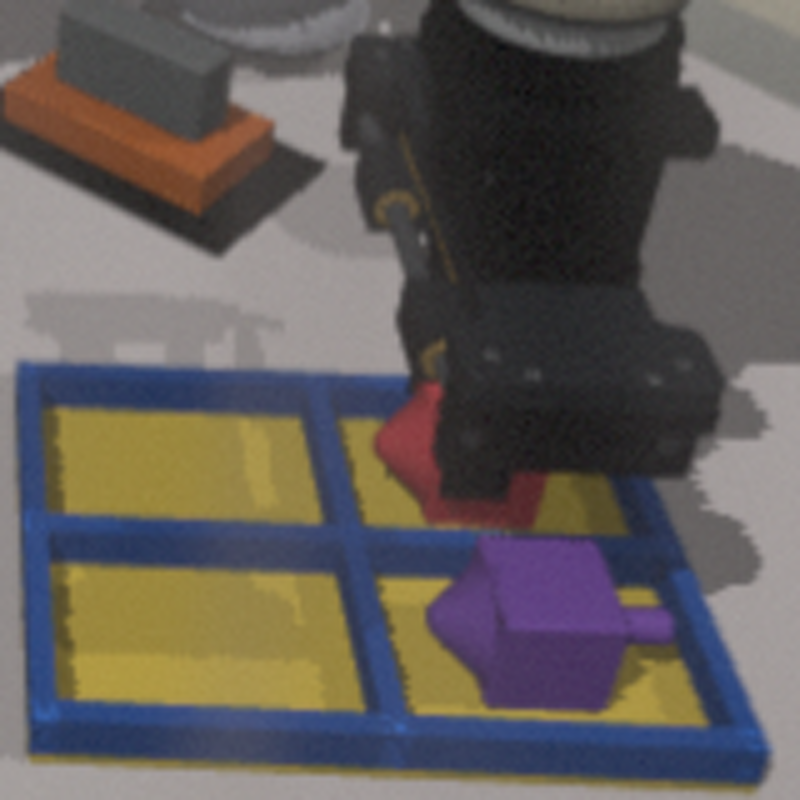

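```bash
python3 -m creep '[[[0,0,0],0,0.6],[[0,0,0],0,0.6],[[0,0,0],0,0.6],[[0,-20,0],0,0.6],[[0,-35,0],0,0.6],[[0,-40,0],0,1],[[0,0,0],-0.140,1],[[0,0,0],-0.140,1]]' >/dev/null; python3 -m creep '[[[0,0,0],-0.14,1],[[0,0,0],-0.14,1],[[0,0,0],-0.14,1],[[0,0,0],-0.14,1],[[0,0,0],0,1]]'; python3 - <<'E'
from meas import *
st();c=snap('side','s39');go([.457,-.1145,.085],np.radians(101.7)); H=hs(c)
for n,g in dict(green=(302,246),blue=(262,221)).items():
    m,ce=comp(MASK[n](*H),g); print(n,ce,m.sum(),np.round(onz(c,[ce],.02),4))
crop(c,340,190,500,350,5,'s39c')
E
```

```text
time: 49.65
position: [0.6016, -0.322, 0.083]
tool_rot: [0.446, 0.548, -0.548, -0.447]
ft_force: [-0.0, 1.2, 0.7]
grip_width: 0.0867
t 49.65 p [ 0.6016 -0.322   0.083 ] jawdeg 101.68 down [-0.  0. -1.] f [-0.   1.2  0.7] w 86.7 q [-0.65  0.72  1.36  0.    1.06 -2.43]
shift [232.2  -1.9 100.2] turn(tool y) -0.003 (alt 3.139) q6 -2.43; shift after turn [232.5  -1.9  99.5]
green [295.96414343 245.44621514] 251 [[ 0.4531 -0.1045  0.02  ]]
blue [260.69519833 220.86638831] 479 [[0.4332 0.0103 0.02  ]]
```

View pics/s39.png

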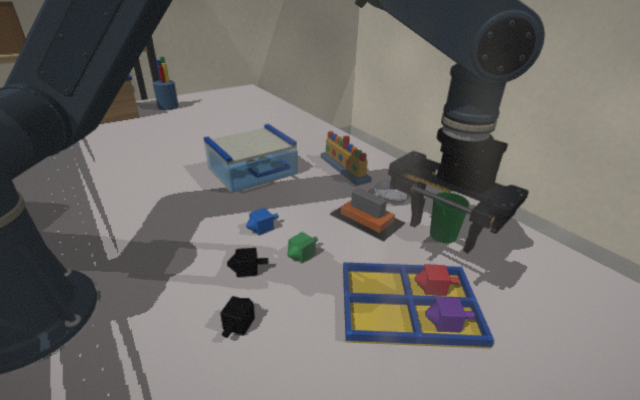

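```bash
python3 -m creep '[[[22,0,10],0,1],[[38,0,16],0,1],[[38,0,16],0,1],[[38,0,16],0,1],[[38,0,16],0,1],[[38,0,16],0,1],[[20,0,10],0,1],[[0,0,0],0,1]]' >/dev/null; python3 -m creep '[[[0,20,0],0,1],[[0,20,0],0,1],[[0,12,0],0,1],[[0,0,0],0,1],[[0,0,0],0,1]]'; python3 - <<'E'
from meas import *
st();go([.457,-.1145,-.016],np.radians(101.7)); c=snap('side');crop(c,240,170,380,280,5,'s40')
E
```

```text
time: 51.0
position: [0.4579, -0.1161, 0.0311]
tool_rot: [0.447, 0.548, -0.548, -0.446]
ft_force: [-0.1, 0.4, 0.7]
grip_width: 0.0867
t 51.0 p [ 0.4579 -0.1161  0.0311] jawdeg 101.61 down [ 0.001 -0.001 -1.   ] f [-0.1  0.4  0.7] w 86.7 q [-0.49  0.59  1.94 -0.    0.61 -2.26]
shift [ 1.8 47.1  0.6] turn(tool y) -0.002 (alt 3.140) q6 -2.26; shift after turn [ 1.8 47.1  0.6]
```

View pics/s40.png

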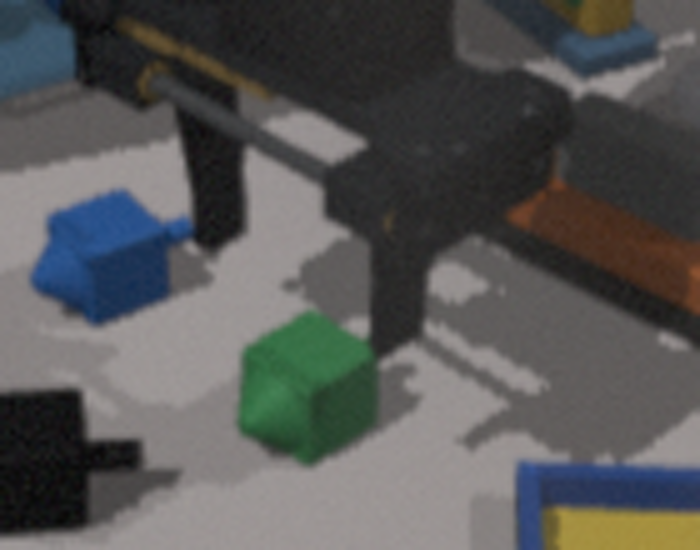

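```bash
python3 -m creep '[[[2,15,1],0,1],[[0,15,0],0,1],[[0,11,0],0,1],[[0,6,0],0,1],[[0,0,0],0,0.1],[[0,0,0],0,0.1],[[0,0,0],0,0.1],[[0,0,0],0,0.1]]' 20 >/dev/null; python3 -m creep '[[[0,0,0],0,0.1],[[0,0,0],0,0.1],[[0,0,0],0,0.1]]'; python3 -m creep '[[[0,-15,0],0,0.1],[[0,-35,0],0,0.1],[[0,-40,0],0,0.1],[[0,-12,0],0,0.1],[[0,0,0],0,0.1]]'; python3 - <<'E'
from meas import *
st();go([.5227,-.2634,.085],np.radians(53.6)); c=snap('side');crop(c,240,140,380,250,5,'s41')
E
```

```text
time: 52.15
position: [0.4558, -0.1137, -0.0157]
tool_rot: [0.447, 0.548, -0.548, -0.446]
ft_force: [0.2, -1.0, 2.7]
grip_width: 0.0396
time: 52.65
position: [0.4567, -0.114, 0.088]
tool_rot: [0.448, 0.549, -0.548, -0.445]
ft_force: [-0.3, 0.1, 0.0]
grip_width: 0.04
t 52.65 p [ 0.4567 -0.114   0.088 ] jawdeg 101.71 down [ 0.004 -0.002 -1.   ] f [-0.3  0.1  0. ] w 40.0 q [-0.48  0.48  1.91  0.    0.75 -2.26]
shift [-159.7    3.6  -34.3] turn(tool y) 0.840 (alt -2.302) q6 -2.26; shift after turn [ -81.1    3.6 -141.7]
```

View pics/s41.png

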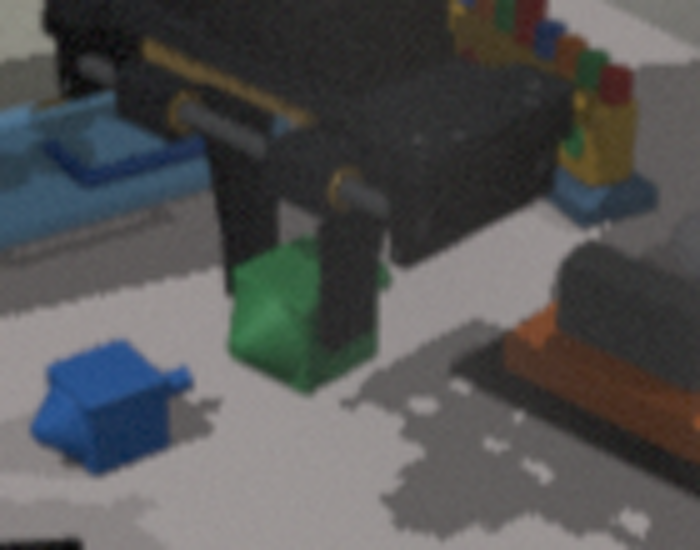

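```bash
python3 -m creep '[[[0,0,0],0.14,0.1],[[0,0,0],0.14,0.1],[[0,0,0],0.14,0.1],[[0,0,0],0.14,0.1],[[0,0,0],0.14,0.1],[[0,0,0],0.14,0.1],[[-10,0,-20],0,0.1],[[-21,0,-36],0,0.1]]' >/dev/null; python3 -m creep '[[[-21,0,-36],0,0.1],[[-20,0,-36],0,0.1],[[-9,0,-12],0,0.1],[[0,20,0],0,0.1],[[0,25,0],0,0.1],[[0,20,0],0,0.1],[[0,0,0],0,0.1],[[0,0,0],0,0.1]]'; python3 - <<'E'
from meas import *
st();go([.5227,-.2634,-.012],np.radians(53.6));c=snap('side');crop(c,320,190,480,350,5,'s42')
E
```

```text
time: 54.3
position: [0.5187, -0.2605, 0.0199]
tool_rot: [-0.63, -0.318, 0.319, 0.632]
ft_force: [0.0, 0.9, -0.5]
grip_width: 0.0395
t 54.3 p [ 0.5187 -0.2605  0.0199] jawdeg 53.58 down [-0.003  0.002 -1.   ] f [ 0.   0.9 -0.5] w 39.5 q [-0.66  0.7   1.67  0.    0.78 -1.59]
shift [ 0.  31.9 -5. ] turn(tool y) -0.000 (alt 3.141) q6 -1.59; shift after turn [ 0.  31.9 -5. ]
```

View pics/s42.png

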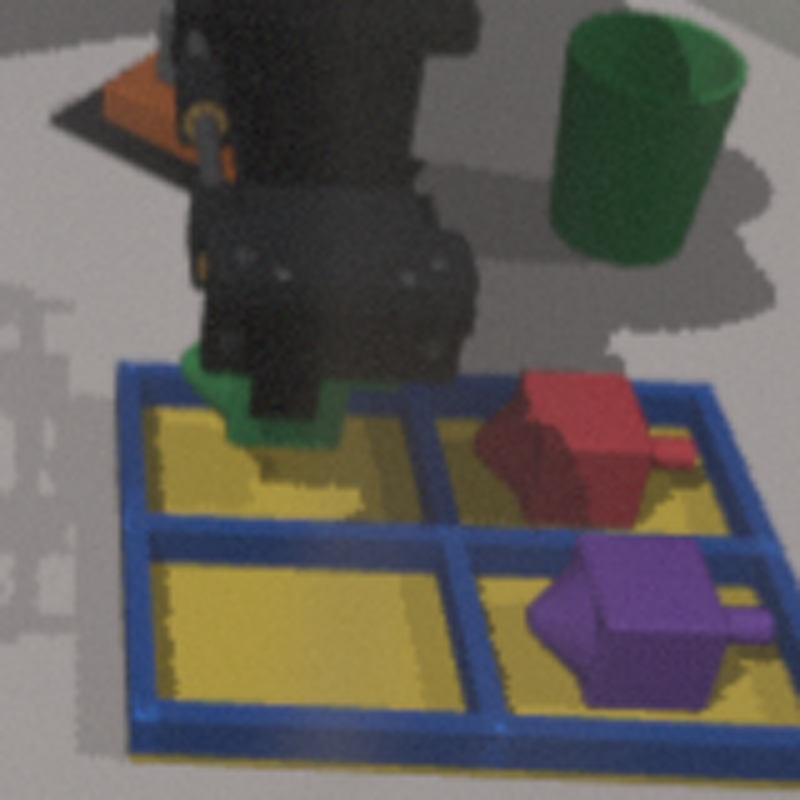

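```bash
python3 -m creep '[[[0,15,0],0,0.1],[[0,10,0],0,0.1],[[0,4,0],0,0.1],[[0,0,0],0,0.1]]' |egrep 'pos|ft'; for i in 1 2 3 ; do python3 -m creep '[[[0,1,0],0,0.1],[[0,0,0],0,0.1]]'|egrep 'pos|ft'; done;  python3 -c "
from h import *
st();c=snap('side');crop(c,320,190,480,350,5,'s43')"
```

```text
position: [0.5196, -0.2614, -0.0081]
ft_force: [0.4, -0.1, -1.5]
position: [0.5202, -0.2619, -0.0085]
ft_force: [-0.9, 0.5, -0.2]
position: [0.52, -0.2617, -0.0097]
ft_force: [-0.1, 0.6, 0.2]
position: [0.5198, -0.2617, -0.011]
ft_force: [0.3, -0.0, 0.0]
t 55.35 p [ 0.5198 -0.2617 -0.011 ] jawdeg 53.57 down [-0.  0. -1.] f [ 0.3 -0.   0. ] w 39.8 q [-0.66  0.75  1.68 -0.    0.71 -1.59]
```

View pics/s43.png

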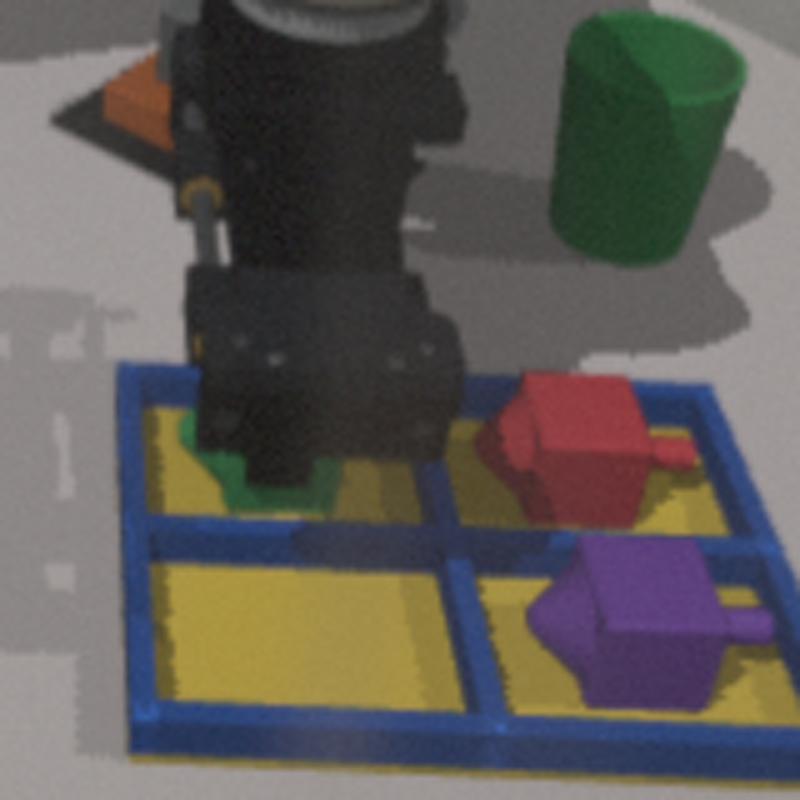

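```bash
python3 -m creep '[[[0,1.5,0],0,0.1],[[0,0,0],0,0.6],[[0,0,0],0,0.6],[[0,0,0],0,0.6],[[0,-20,0],0,0.6],[[0,-35,0],0,0.6],[[0,-40,0],0,1],[[0,0,0],-0.135,1]]' >/dev/null; python3 -m creep '[[[0,0,0],-0.135,1],[[0,0,0],-0.135,1],[[0,0,0],-0.135,1],[[0,0,0],-0.135,1],[[0,0,0],0,1]]'; python3 - <<'E'
from meas import *
st();c=snap('side','s44');go([.433,.008,.085],np.radians(92.3)); H=hs(c)
for n,g in dict(blue=(262,221)).items():
    m,ce=comp(MASK[n](*H),g); print(n,ce,m.sum(),np.round(onz(c,[ce],.02),4))
E
```

```text
time: 56.7
position: [0.5197, -0.2616, 0.0824]
tool_rot: [-0.49, -0.51, 0.51, 0.49]
ft_force: [-0.7, 0.4, 0.4]
grip_width: 0.0864
t 56.7 p [ 0.5197 -0.2616  0.0824] jawdeg 92.24 down [-0.  0. -1.] f [-0.7  0.4  0.4] w 86.4 q [-0.66  0.6   1.63 -0.    0.9  -2.27]
shift [272.5  -2.5  76.9] turn(tool y) -0.004 (alt 3.138) q6 -2.27; shift after turn [272.8  -2.5  75.9]
blue [260.76458333 220.90208333] 480 [[0.4333 0.0101 0.02  ]]
```

View pics/s44.png

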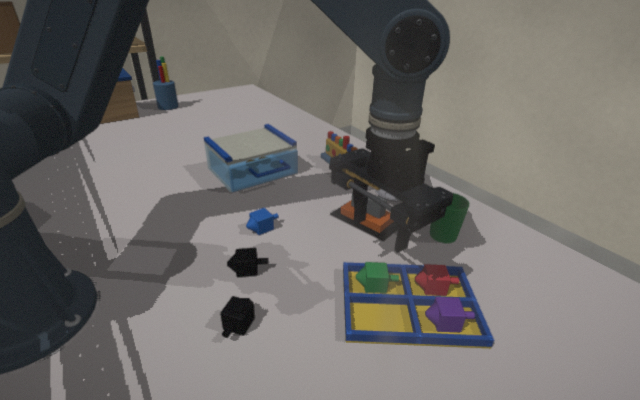

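```bash
python3 -m creep '[[[25,0,7],0,1],[[40,0,11],0,1],[[40,0,11],0,1],[[40,0,11],0,1],[[40,0,11],0,1],[[40,0,11],0,1],[[35,0,11],0,1],[[12,0,4],0,1]]' >/dev/null; python3 -m creep '[[[0,0,0],0,1],[[0,20,0],0,1],[[0,20,0],0,1],[[0,12,0],0,1],[[0,0,0],0,1],[[0,0,0],0,1]]'; python3 - <<'E'
from meas import *
st();go([.433,.008,-.016],np.radians(92.3)); c=snap('side');crop(c,200,140,340,250,5,'s45')
E
```

```text
time: 58.15
position: [0.4334, 0.0059, 0.0305]
tool_rot: [0.491, 0.509, -0.509, -0.49]
ft_force: [-0.1, -0.7, 0.6]
grip_width: 0.0875
t 58.15 p [0.4334 0.0059 0.0305] jawdeg 92.14 down [ 0.001 -0.    -1.   ] f [-0.1 -0.7  0.6] w 87.5 q [-0.25  0.57  2.04 -0.    0.53 -1.85]
shift [ 2.2 46.5  0.4] turn(tool y) -0.003 (alt 3.139) q6 -1.85; shift after turn [ 2.2 46.5  0.4]
```

View pics/s45.png

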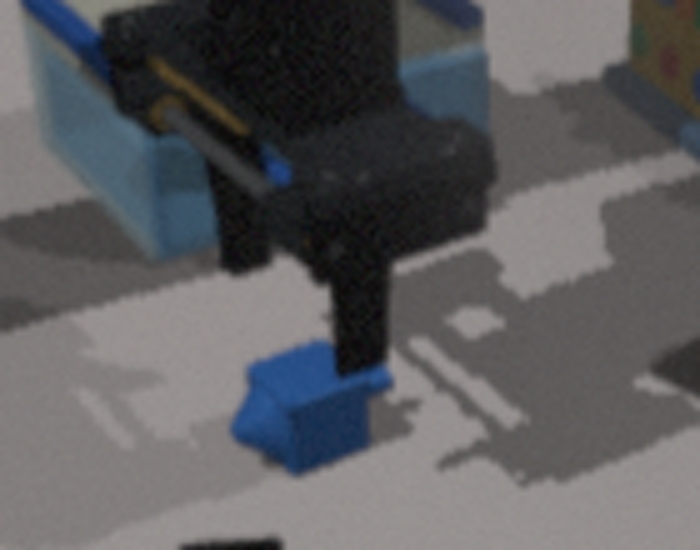

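```bash
python3 -m creep '[[[2,15,0],0,1],[[0,15,0],0,1],[[0,11,0],0,1],[[0,5.5,0],0,1],[[0,0,0],0,0.1],[[0,0,0],0,0.1],[[0,0,0],0,0.1],[[0,0,0],0,0.1]]' 20 >/dev/null; python3 -m creep '[[[0,0,0],0,0.1],[[0,0,0],0,0.1],[[0,0,0],0,0.1]]'; python3 -m creep '[[[0,-15,0],0,0.1],[[0,-35,0],0,0.1],[[0,-40,0],0,0.1],[[0,-12,0],0,0.1],[[0,0,0],0,0.1]]'; python3 - <<'E'
from meas import *
st();go([.4765,-.3262,.085],np.radians(53.6)); c=snap('side');crop(c,200,120,340,230,5,'s46')
E
```

```text
time: 59.3
position: [0.4324, 0.0091, -0.0158]
tool_rot: [0.49, 0.51, -0.51, -0.49]
ft_force: [0.4, 0.9, 2.3]
grip_width: 0.0402
time: 59.8
position: [0.4336, 0.0088, 0.0879]
tool_rot: [0.492, 0.511, -0.509, -0.489]
ft_force: [-0.2, -1.0, -1.6]
grip_width: 0.0395
t 59.8 p [0.4336 0.0088 0.0879] jawdeg 92.26 down [ 0.005 -0.001 -1.   ] f [-0.2 -1.  -1.6] w 39.5 q [-0.24  0.45  2.   -0.    0.69 -1.85]
shift [-336.5    3.5  -29.6] turn(tool y) 0.675 (alt -2.467) q6 -1.85; shift after turn [-244.2    3.5 -233.3]
```

View pics/s46.png

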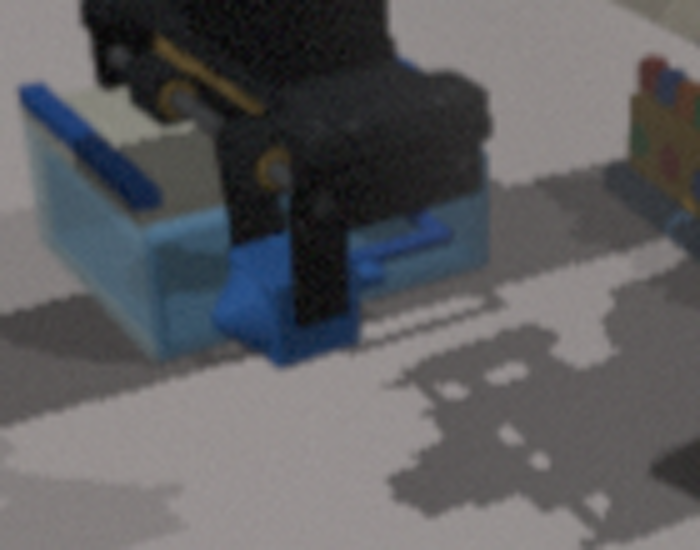

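```bash
python3 -m creep '[[[0,0,0],0.135,0.1],[[0,0,0],0.135,0.1],[[0,0,0],0.135,0.1],[[0,0,0],0.135,0.1],[[0,0,0],0.135,0.1],[[-20,0,-20],0,0.1],[[-31,0,-30],0,0.1],[[-31,0,-30],0,0.1]]' >/dev/null; python3 -m creep '[[[-31,0,-30],0,0.1],[[-31,0,-30],0,0.1],[[-31,0,-30],0,0.1],[[-31,0,-30],0,0.1],[[-28,0,-24],0,0.1],[[-10,0,-7],0,0.1],[[0,20,0],0,0.1],[[0,20,0],0,0.1]]' >/dev/null;python3 -m creep '[[[0,15,0],0,0.1],[[0,10,0],0,0.1],[[0,0,0],0,0.1],[[0,0,0],0,0.1]]'; python3 - <<'E'
from meas import *
st();go([.4765,-.3262,-.012],np.radians(53.6));c=snap('side');crop(c,320,190,480,350,5,'s47')
E
```

```text
time: 61.85
position: [0.473, -0.3238, 0.0207]
tool_rot: [-0.631, -0.319, 0.319, 0.632]
ft_force: [0.0, -0.1, -0.2]
grip_width: 0.0401
t 61.85 p [ 0.473  -0.3238  0.0207] jawdeg 53.6 down [-0.001  0.001 -1.   ] f [ 0.  -0.1 -0.2] w 40.1 q [-0.8   0.69  1.69  0.    0.76 -1.73]
shift [ 0.1 32.7 -4.3] turn(tool y) -0.000 (alt 3.142) q6 -1.73; shift after turn [ 0.1 32.7 -4.3]
```

View pics/s47.png

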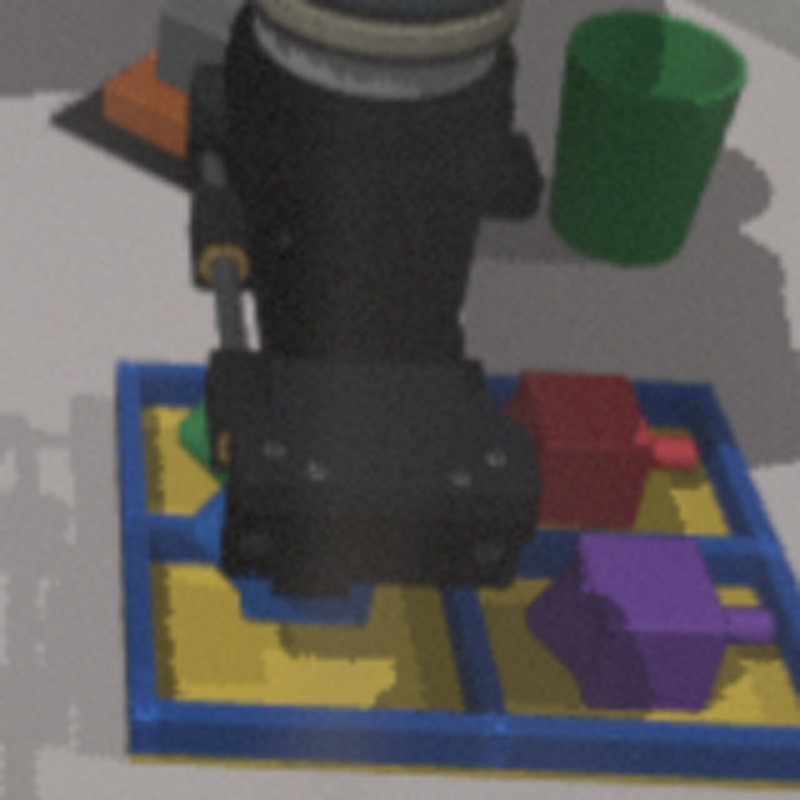

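```bash
python3 -m creep '[[[0,15,0],0,0.1],[[0,10,0],0,0.1],[[0,4,0],0,0.1],[[0,0,0],0,0.1]]' |egrep 'pos|ft'; for i in 1 2 3 4; do python3 -m creep '[[[0,1,0],0,0.1],[[0,0,0],0,0.1]]'|egrep 'pos|ft'; done;  python3 -c "
from h import *
st();c=snap('side');crop(c,320,190,480,350,5,'s48')"
```

```text
position: [0.4729, -0.3241, -0.0082]
ft_force: [-0.4, -0.2, -0.2]
position: [0.4734, -0.3247, -0.0085]
ft_force: [-0.4, -0.5, -0.5]
position: [0.4733, -0.3244, -0.0098]
ft_force: [0.2, 0.7, -0.5]
position: [0.4731, -0.3244, -0.011]
ft_force: [-0.4, -0.2, 0.2]
position: [0.4732, -0.3245, -0.0117]
ft_force: [-0.5, 0.2, 1.4]
t 63.1 p [ 0.4732 -0.3245 -0.0117] jawdeg 53.57 down [ 0. -0. -1.] f [-0.5  0.2  1.4] w 39.5 q [-0.8   0.75  1.7  -0.    0.7  -1.73]
```

View pics/s48.png

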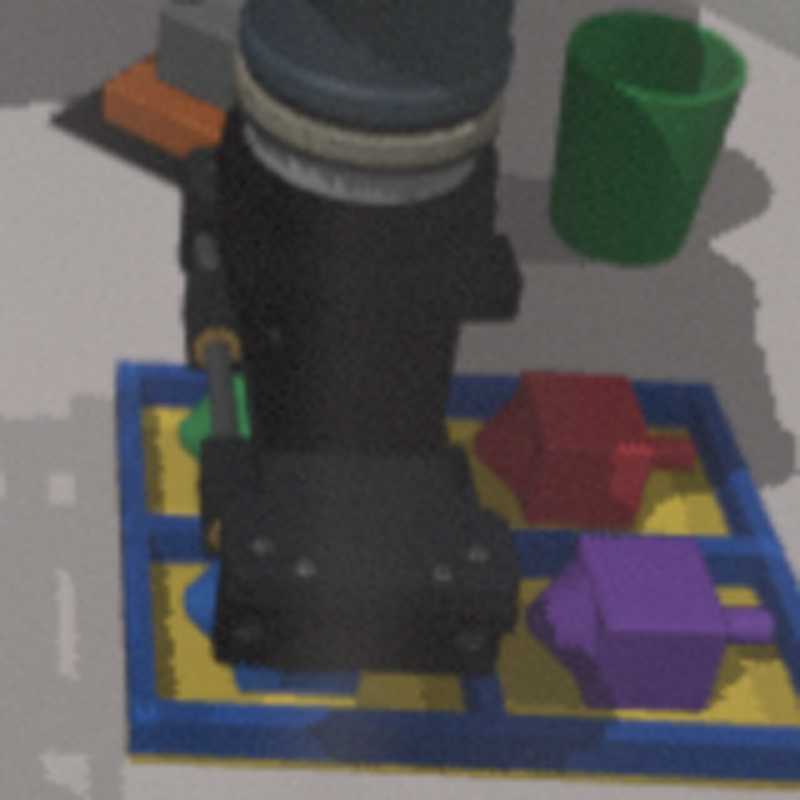

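```bash
python3 -m creep '[[[0,0,0],0,0.6],[[0,0,0],0,0.6],[[0,0,0],0,0.6],[[0,-20,0],0,0.6],[[0,-35,0],0,0.6],[[0,-40,0],0,0.6],[[-30,-10,5],0,0.6],[[-40,-10,5],0,0.6]]' >/dev/null; python3 -m creep '[[[-40,-10,5],0,0.6],[[-40,0,5],0,0.6],[[-40,0,5],0,0.6],[[0,0,0],0,0.6]]'; python3 - <<'E'
from meas import *
st();c=snap('top','t49');s=snap('side','s49');h,ss,v=hs(c)
m,_=comp(MASK["black"](h,ss,v),(345,153)); m2,_=comp(MASK["orange"](h,ss,v),(350,147)); print("mat",rect(c,m,.004),"scr",rect(c,m2,.024))
crop(c,280,80,540,275,3,'t49a');crop(c,120,60,300,260,3,'t49b')
E
```

```text
time: 64.35
position: [0.3373, -0.467, 0.1134]
tool_rot: [0.633, 0.316, -0.318, -0.631]
ft_force: [0.3, 0.4, -0.7]
grip_width: 0.0521
t 64.35 p [ 0.3373 -0.467   0.1134] jawdeg 53.27 down [-0.    -0.004 -1.   ] f [ 0.3  0.4 -0.7] w 52.1 q [-1.14  0.55  1.63 -0.    0.96 -2.07]
mat [654.6 -89.8  88.3 148.1  14. ] scr [653.9 -89.   64.6 112.3  13.8]
```

View pics/t49a.png

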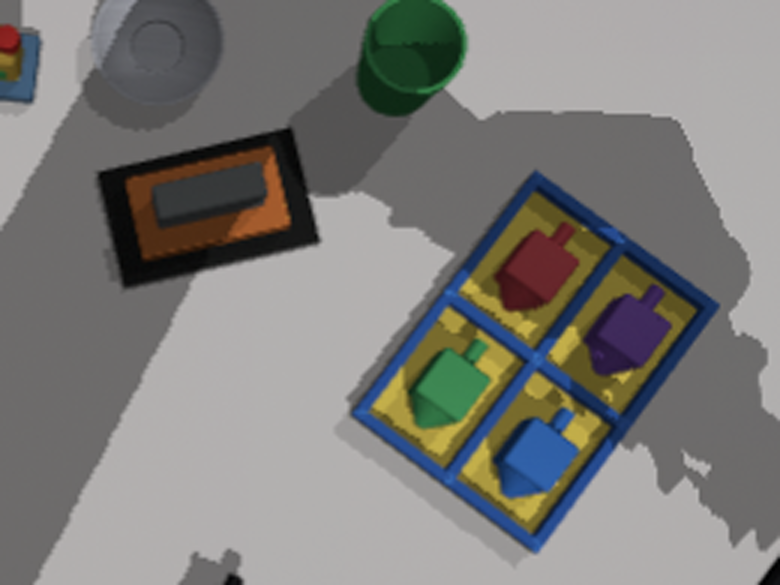

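View pics/t49b.png

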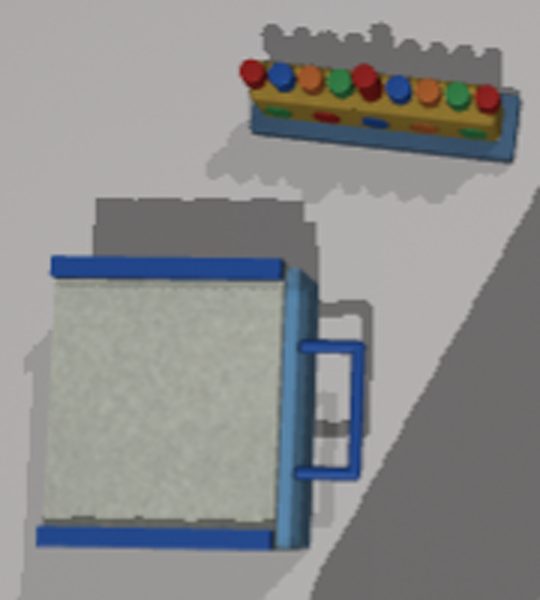

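View pics/s49.png

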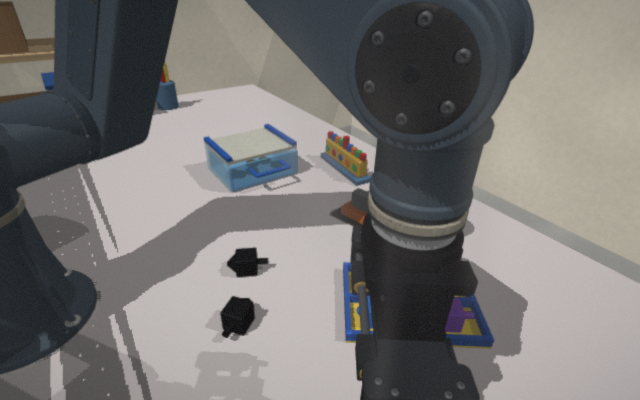

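```bash
python3 - <<'E'
from meas import *
c=snap('top');h,s,v=hs(c)
B=MASK["blue"](h,s,v)
m,_=comp(B,(233,197)); ys,xs=np.nonzero(m); k=xs>=xs.max()-5
print(xs.max(),np.round(onz(c,[[xs.max(),ys[k].mean()],[xs[k].mean(),ys[k].mean()]],.057),4))
st()
E
```

```text
240 [[0.5404 0.1406 0.057 ]
 [0.5403 0.1446 0.057 ]]
t 64.5 p [ 0.34   -0.4618  0.1128] jawdeg 53.52 down [-0.     0.001 -1.   ] f [ 0.3  0.7 -0. ] w 52.0 q [-1.13  0.55  1.63  0.    0.96 -2.07]
```

```bash
python3 -c "
from rig import robot
print(robot.hand_in())"
```

```text
the job is handed in; nothing more can be done
None
```

The job is done and handed in at about 64 s of the 208 s allowed. In order:

- **Tray out:** I pulled the tray to its hard stop.
- **Coins:** I wiped all six coins into the tray with the scraper in two passes; the fingers stayed above the coins throughout.
- **Tray shut:** I pushed it shut with the held scraper, to its hard stop.
- **Scraper:** I set it back upright on its mat.
- **Dreidels:** I laid the red, purple, green and blue ones in a well each. The two black look-alikes were left where they were. Purple had been knocked aside during the run, so I measured it again before picking it up.

**Last checks:**
- The panel is empty, and the tray handle is within about 1 mm of where it should be when shut.
- The scraper is within about 2 mm of the mat's centre, at the mat's angle.
- All four dreidels lie in separate wells.
- The menorah, cup and dish look unmoved. I only checked that by eye.

**What disagreed:**
- **Height reading:** the fingertips sit about 37 mm higher than the reported height. My first attempt to grip the handle closed on air because of it. I measured the offset by touching the scraper base and used that from then on.
- **Coin in the tray:** one coin looked tilted against the tray's front corner before I shut it. I did not look at it again afterwards.

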